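# Dose the washer and set its programme

## Task

Tip all six laundry tablets out of the orange cup into the washer's grey detergent tray and stand the empty cup back upright on its blue coaster. Then turn the black programme dial until its pointer clicks in at the green dot, and let go; leave everything else on the counter and the washer where it is.

Things in the scene. Friction and masses are not known exactly. Their poses are not given: they have to be found in the camera images.
- cup: orange tapered plastic cup, about 90 g: 75 mm high, outer diameter 74 mm at the rim, 59 mm at the foot (65 mm at 30 mm height), inner floor 4 mm above the underside, wall 3 mm. It holds the six tablets, which lie in one layer on its floor. Origin: centre of its underside; z points up out of the mouth. With the tablets its centre of mass is about 25 mm up.
- coaster: flat round blue coaster fixed on the counter, 120 mm across, 4 mm thick; the cup starts at its centre. Origin: centre of its underside, on the counter.
- washer: white top-loading washer built into the counter; only its deck stands proud: a block 540 (x) x 420 (y) x 80 mm high, yaw within 0.15 rad. Origin: centre of the deck block, at counter height; x away from the robot, y left. Tray centre at x -130, y +100 mm, dial axis at x -130, y -100 mm. From x -45 mm outwards lies its closed lid, 12 mm above the deck.
- tray_floor (a point): centre of the floor of the detergent tray, a square grey well (130 x 130 mm inside, vertical walls) sunk in the washer's white deck. The floor is 20 mm above the counter, the deck and the tray's rim 80 mm, so the tray is 60 mm deep. x, y: along the washer's edges, z up.
- dial (a joint): angle (rad) of the black dial on the washer's deck, axis vertical. 0 = off, where it starts, pointer to the washer's +x; positive is counter-clockwise seen from above. Click-stops at -1.2, -0.6, 0, 0.6, 1.2: the four dots lie at those other than 0, in any order. Let go, it snaps to the nearest stop; crossing the hump takes about 0.07 N m. Hard stops at +-1.28.
- dial_grip (a point): point on the dial's axis at which to grip it, 30 mm above the deck (110 mm above the counter). The dial's grip is an upright bar 46 mm long, 14 mm thick, its top 44 mm above the deck, on a 52 mm disc 13 mm high. x of this frame points along the bar to its pointer end, z up.
- dial_aim (a point): the spot on the deck that the dial's pointer (white line on the bar) aims at, 44 mm from the dial's axis; turns with the dial.
- dot_green: flat green dot, 16 mm across, on the deck 44 mm from the dial's axis: the programme to select. Which of the four stops it lies at changes. Origin: its centre.
- dot_red: like the green dot, but red: another programme.
- dot_yellow: the same in yellow.
- dot_blue: the same in blue.
- softener: blue bottle, 72 mm across, 210 mm high, standing on the counter beyond the cup. Bystander. Origin: centre of its underside.
- stain_spray: white bottle with a green label and a red cap, 56 mm across, 170 mm high, on the washer's lid. Bystander. Origin: centre of its underside.
- tablet_jar: clear jar with a white lid, 90 mm across, 120 mm high, to the far left. Bystander. Origin: centre of its underside.
- brush: green-handled brush, 180 mm long, lying on the washer's lid. Bystander. Origin: under its middle.
- soap_tin: low round tin with a yellow label, 68 mm across, 60 mm high, on the counter left of the cup. Bystander. Origin: centre of its underside.
- mug: blue mug, 80 mm across, 90 mm high, on the counter to the right of the washer. Bystander. Origin: centre of its underside.
- tablet1: pale blue ball-shaped laundry tablet with a white band, 16 mm across, 10 g; one of six alike, in the cup at the start. Origin: its centre.
- tablet2: another such tablet.
- tablet3: another such tablet.
- tablet4: another such tablet.
- tablet5: another such tablet.
- tablet6: another such tablet.
Not all that is in view belongs to the job. There is more than one size of the cup; the job needs the smallest.

How it is judged:
On the way, in this order (a step that is already met when the one before it is completed fails the run):
1. all six tablets are in the detergent tray (horizontal distance between each of tablet1, tablet2, tablet3, tablet4, tablet5, tablet6 and tray_floor below 0.095 m and z of tablet1 in the frame of tray_floor between 0 and 0.05 m and z of tablet2 in the frame of tray_floor between 0 and 0.05 m and z of tablet3 in the frame of tray_floor between 0 and 0.05 m and z of tablet4 in the frame of tray_floor between 0 and 0.05 m and z of tablet5 in the frame of tray_floor between 0 and 0.05 m and z of tablet6 in the frame of tray_floor between 0 and 0.05 m), for 0.2 s.
2. the cup stands upright on its coaster, let go (horizontal distance between cup and coaster below 0.032 m and angle between cup's own z axis and vertical below 0.08 rad and z of cup in the frame of coaster below 0.008 m and linear speed of cup below 0.03 m/s and contact force between cup and the fingers below 0.1 N), for 0.2 s.
3. the dial's pointer is at the green dot (horizontal distance between dial_aim and dot_green below 0.008 m and velocity of joint dial between -0.1 and 0.1 rad/s), for 0.2 s.
At the end, for the whole second after the job is handed in: All six tablets lie at rest in the detergent tray (below its rim); the cup stands upright (within about 4 degrees) on the coaster, its centre within 32 mm of the coaster's, let go and at rest; the dial is at rest with its pointer's aim point within 8 mm of the green dot's centre (all of step 1 and all of step 2 and all of step 3 and linear speed of each of tablet1, tablet2, tablet3, tablet4, tablet5, tablet6 below 0.05 m/s); the robot touches nothing.
It fails at once if a bystander (bottle, spray, jar, brush, tin or mug) is moved by more than 30 mm (distance of any of softener, stain_spray, tablet_jar, brush, soap_tin, mug from where it was at the start of the episode above 0.03 m).
It also fails if it takes over 70 s, if anything falls off the work surface, if the arm or the gripper's body presses on something with over 40 N, if the wrist force passes 120 N, or if a joint passes its speed limit or range.

## Robot

A 6-joint arm with a two-finger parallel gripper is mounted at the origin on the work surface. World frame = base frame: x ahead of the robot, y to its left, z up, the work surface at z = 0. Lengths are in m, angles in rad, forces in N, time in s.
With the tool pointing down it reaches from about 0.35 to 0.775 m from the base axis. Payload 7.3 kg.
Tool frame: the origin (TCP) lies midway between the tips of the shut fingers; the grasp point (between the pads) lies 19 mm behind it (tcp_to_grasp is the distance from the TCP to the grasp point, in m); z points along the fingers, y is the line along which they close (so a half turn about z gives the same grasp; the last joint's range is limited). The gripper opens to 92 mm and grips with 3 to 60 N. Pads are 19 mm wide; open, the fingers measure 130 mm over their backs; the gripper's body (75 mm by 190 mm) begins 47 mm behind the grasp point.
Start: joints at [1.06, 0.342, 1.524, -0, 1.275, -0.146], TCP at [0.187, 0.49, 0.19] pointing down, gripper open.
Joint ranges: [-2.53, 2.53], [-0.77, 2.02], [0.04, 2.7], [-1, 4.14], [0.28, 2.66], [-3.11, 3.11]. Speed limits (rad/s): [2.57, 2.57, 3.14, 3.14, 3.14, 3.14].

## Interface

Orientations are given as [roll, pitch, yaw] about the fixed x, y, z axes, in that order (R = Rz(yaw) Ry(pitch) Rx(roll)).
In Python, from cell import observe, read_camera, calibration, hand_in, tcp_to_grasp gives the robot as it stands.
- The arm moves only by the tool send_rows, never from a script. Its argument "targets" is a list of rows, each a list of 5 numbers: the opening, from 0 (shut) to 1 (fully open), then the shift along the world's x, y, z in m, then the turn about the world's z in rad. A call has 1 to 5 rows; each row shifts and turns the commanded pose from where the row before left it; what a row does not reach is not made up. A row lasts 1/10 s, in which the tool goes at most 50 mm and 8.59 degrees, less where a joint would pass 70% of its speed; a pose out of reach is approached as far as the arm can. A call is refused whole if a number of a shift passes 0.05 or a number of a turn 0.15, either way. A call with a gripper value outside its range is refused whole. The fingers move at their own pace and stop on an object; "grip_force" is the grip in N (left out, the last holds). Time passes only in rows, so rows that do not move let the fingers close. It gives the time, the measured TCP pose, the force, the opening and the grip force at its end, in the units of the state.
- observe(): the state, without advancing time (a new reading comes with each control period).
- read_camera(name): name is "scene" or "top"; returns (picture, depth): 480x640x3 uint8, red, green, blue; 480x640 float32, m along the optical axis (not along the pixel's ray), 0 where there is no reading.
- calibration(name): a dict with "intrinsics" (3x3 intrinsics, pixels), "k1" (the pictures are not rectified: a ray, as slopes to the right and down, at radius r is drawn at 1 + k1 r^2 times it, then the intrinsics apply), "world_to_cam" (4x4, takes a point from world to camera coordinates). Camera axes: x right, y up, looking along -z (the intrinsics and any distortion apply to the point x, -y, -z); pixel columns grow to the right and rows downward; lengths in m; the calibration is good to about 2 mm. A picture is of the moment at which its call begins. calibration takes no time and is no camera call.
- hand_in(): hands the job in; it is judged then, once.
The state is a dict: "time": time; "qpos": joint angles; "qvel": joint speeds; "joint_efforts": joint torques, N m; "tool_pos": TCP position; "tool_rot": TCP orientation; "contact_force": force on the tool from outside, world axes, zero at the start; "torque": the same for the moment, N m; "opening": finger opening in m; "grip_force": force on a finger pad.
Only numpy, scipy, OpenCV 4.12 (cv2) and the standard library are available. Lean on these libraries where they do the work, as an engineer would, in place of code of your own. Each camera call takes 0.05 s, during which the arm holds its last target. There are 200 camera calls.

## Working session

There is one attempt and no reset: what is moved stays moved. The work goes in short steps, Python scripts to look and compute and a tool call to move; the robot and the scene stay as the last step left them, time stands still between calls to the robot, and variables do not carry over. Pictures are saved under pics/ and viewed, at most 10 in all, crops included, and the job is handed in when it is done.

Besides the shell and the picture viewer there is one more tool, called after ">>>" by a JSON object that holds its "name" and its "arguments", one argument or row to a line. send_rows: Moves the arm, as the interface text tells. Its arguments: {"type":"object","properties":{"targets":{"type":"array","items":{"type":"array","items":{"type":"number"}}},"grip_force":{"type":"number"}},"required":["targets"]}

```bash
mkdir -p pics; cat > h.py <<'E'
import numpy as np, cv2
from cell import *
def snap(n,tag):
    p,d=read_camera(n); np.savez(f'{tag}_{n}.npz',p=p,d=d); return p,d
def load(n,tag):
    z=np.load(f'{tag}_{n}.npz'); return z['p'],z['d']
def ray(n,u,v):
    c=calibration(n); K=np.array(c['intrinsics']); k1=c['k1']
    a=np.array([(u-K[0,2])/K[0,0],(v-K[1,2])/K[1,1]]); b=a.copy()
    for _ in range(30): b=a/(1+k1*(b@b))
    T=np.linalg.inv(np.array(c['world_to_cam'])); return T,np.array([b[0],-b[1],-1.])
def atz(n,u,v,z):
    T,r=ray(n,u,v); o=T[:3,3]; w=T[:3,:3]@r; return o+w*(z-o[2])/w[2]
def atd(n,u,v,d):
    T,r=ray(n,u,v); return T[:3,3]+T[:3,:3]@r*d
def proj(n,P):
    c=calibration(n); K=np.array(c['intrinsics']); q=np.array(c['world_to_cam'])@np.append(P,1)
    a=np.array([q[0],-q[1]])/-q[2]; a=a*(1+c['k1']*(a@a)); return K[0,0]*a[0]+K[0,2],K[1,1]*a[1]+K[1,2]
E
python3 - <<'E'
from h import *
for n in('top','scene'):
    p,d=snap(n,'a'); cv2.imwrite(f'pics/a_{n}.png',p[...,::-1]); print(n,np.array(ray(n,320,240)[0])[:3,3])
print(observe(),tcp_to_grasp)
E
```

```text
top [0.35096476 0.00991448 2.25483923]
scene [0.93304437 0.63249805 1.14721592]
{'time': 0.1, 'qpos': array([ 1.06001718e+00,  3.42638699e-01,  1.52488753e+00, -1.12416075e-05,
        1.27536446e+00, -1.45987045e-01]), 'qvel': array([ 0.00067835, -0.00142658, -0.00216841,  0.0015612 ,  0.00133547,
       -0.00142942]), 'joint_efforts': array([ 4.17209094e-04, -4.32007992e+01, -2.44694692e+01,  7.17359595e-02,
        5.26283006e-02, -6.23752817e-05]), 'tool_pos': array([0.18708297, 0.49012402, 0.18923378]), 'tool_rot': array([-3.14030686e+00, -1.78187513e-04,  2.77680371e+00]), 'contact_force': array([ 0.120306  , -1.16020032, -0.15675338]), 'torque': array([-0.0565509 ,  0.01510352, -0.02042936]), 'grip_force': 0.0, 'opening': 0.09192304702106051} 0.0188
```

View pics/a_top.png

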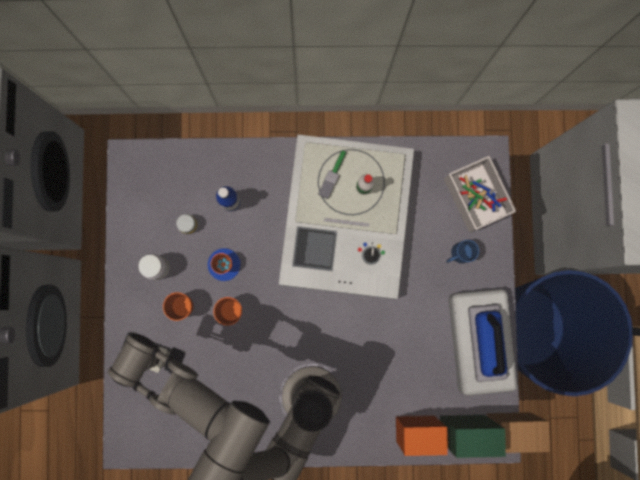

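View pics/a_scene.png

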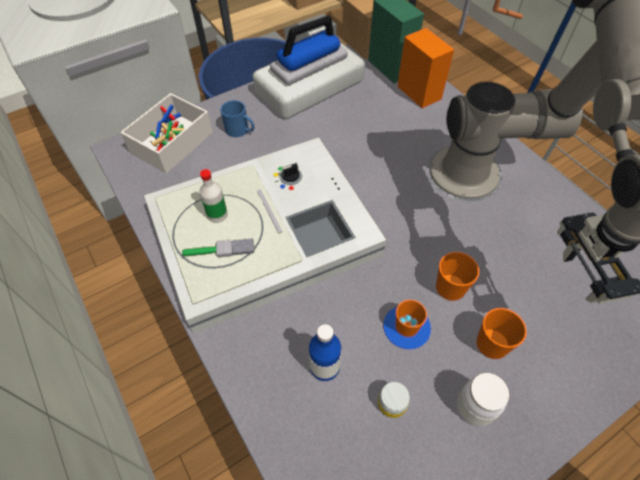

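Three orange cups appear: in the top view at (223,263), (228,311) and (177,306). The one at (223,263) (410,318 in the scene view) is smallest, stands on the blue coaster and holds tablets, so it fits. I'll check it and the dial in enlarged crops.

```bash
python3 - <<'E'
from h import *
p,d=load('top','a'); s,ds=load('scene','a')
A=cv2.resize(p[230:330,155:255],(400,400),interpolation=cv2.INTER_CUBIC)
B=cv2.resize(p[225:275,350:400],(400,400),interpolation=cv2.INTER_CUBIC)
cv2.imwrite('pics/b_top.png',np.hstack([A,B])[...,::-1])
C=cv2.resize(s[280:360,370:450],(400,400),interpolation=cv2.INTER_CUBIC)
D=cv2.resize(s[150:200,262:312],(400,400),interpolation=cv2.INTER_CUBIC)
cv2.imwrite('pics/b_scene.png',np.hstack([C,D])[...,::-1])
E
```

```text
(no output)
```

View pics/b_top.png

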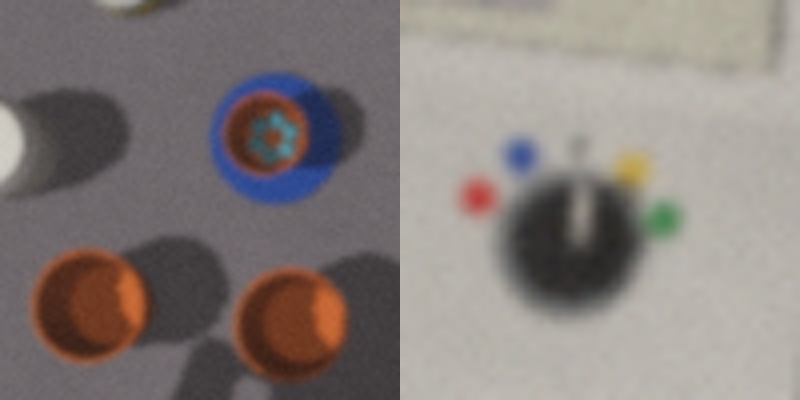

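View pics/b_scene.png

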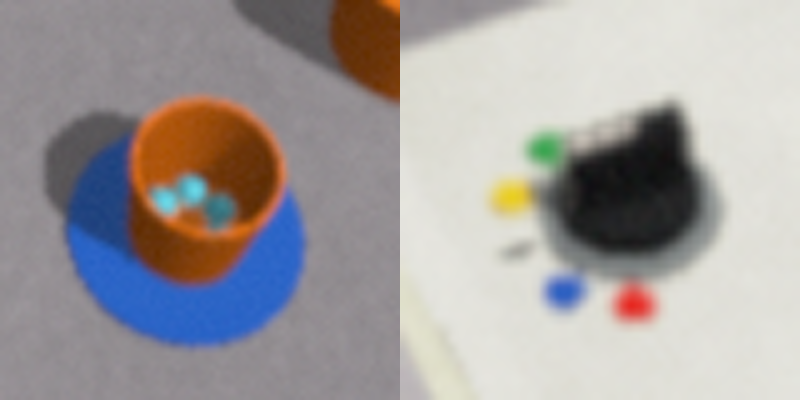

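The crops confirm the small cup: it has tablets inside and stands on the blue coaster, while the other two cups are larger and empty. Clockwise, the dots run red, blue, (tick), yellow, green, so green should be at -1.2. Next I'll work out the positions.

```bash
python3 - <<'E'
from h import *
p,d=load('top','a')
print('cup rim',atz('top',221.75,263.5,.079),'coaster',atz('top',224,264.75,.004))
c=atz('scene',370+207/5,280+170/5,.079); print('cup rim scene',c)
print('coaster scene',atz('scene',370+186/5,280+234/5,.004))
D=atz('top',371.2,255,.093); print('dial',D)
for n,u,v in(('r',359.6,249.6),('b',365.1,244.6),('y',379,246.1),('g',383,252.4)):
    P=atz('top',u,v,.08); print(n,P[:2],np.degrees(np.arctan2(*(P-D)[1::-1])),np.linalg.norm((P-D)[:2]))
for n,u,v in(('g',262+145/8,150+150/8),('y',262+112/8,150+198/8),('b',262+165/8,150+292/8),('r',262+234/8,150+303/8)): print(n,'scene',atz('scene',u,v,.08))
# deck by depth
h=np.zeros(d.shape); 
for v in range(130,300):
    for u in range(270,420): 
        P=atd('top',u,v,d[v,u]); h[v,u]=P[2]
m=((h>.065)&(h<.11)).astype(np.uint8)
n,l,st,_=cv2.connectedComponentsWithStats(m); k=1+st[1:,4].argmax(); m=(l==k).astype(np.uint8)
cs,_=cv2.findContours(m,cv2.RETR_CCOMP,cv2.CHAIN_APPROX_NONE)
for c in cs:
    if len(c)<60: continue
    W=np.array([atz('top',u,v,.08)[:2] for u,v in c[:,0]],np.float32)
    print(len(c),cv2.minAreaRect(W*1000))
E
```

```text
cup rim [0.47526152 0.30958671 0.079     ] coaster [0.47489422 0.31172217 0.004     ]
cup rim scene [0.47682477 0.31619123 0.079     ]
coaster scene [0.4758554  0.31591025 0.004     ]
dial [ 0.49808597 -0.21607945  0.093     ]
r [ 0.51857068 -0.17680193] 62.456267720893095 0.04429838254022399
b [ 0.53606368 -0.19660242] 27.151212259098482 0.042680918478613154
y [ 0.53016799 -0.24570921] -42.72442104717216 0.04367125484084379
g [ 0.50767383 -0.25938286] -77.51549117836656 0.04435213610699429
g scene [ 0.5070786  -0.25732373  0.08      ]
y scene [ 0.52884097 -0.2435329   0.08      ]
b scene [ 0.5351304  -0.19454714  0.08      ]
r scene [ 0.51710938 -0.1768298   0.08      ]Traceback (most recent call last):
  File "<stdin>", line 14, in <module>
  File "h.py", line 15, in atd
    T,r=ray(n,u,v); return T[:3,3]+T[:3,:3]@r*d
        ~~~^^^^^^^
  File "h.py", line 8, in ray
    c=calibration(n); K=np.array(c['intrinsics']); k1=c['k1']
ValueError: time passes only in moves, steps and waits
```

```bash
sed -i 's/^def snap/_c={}\n_cal=calibration\ndef calibration(n):\n    if n not in _c: _c[n]=_cal(n)\n    return _c[n]\ndef snap/' h.py; python3 - <<'E'
from h import *
p,d=load('top','a')
h=np.zeros(d.shape)
for v in range(130,300):
    for u in range(270,420): h[v,u]=atd('top',u,v,d[v,u])[2]
print('h',h[240:262:7,310:325:5].round(3),h[285,330:345:5].round(3))
m=((h>.065)&(h<.11)).astype(np.uint8)
cs,_=cv2.findContours(m,cv2.RETR_CCOMP,cv2.CHAIN_APPROX_NONE)
for c in cs:
    if len(c)<60: continue
    W=np.array([atz('top',u,v,.08)[:2] for u,v in c[:,0]],np.float32)
    print(len(c),cv2.minAreaRect(W*1000))
# tray corner by hsv-free gray threshold
g=cv2.cvtColor(p,cv2.COLOR_RGB2GRAY); print(g[250,285:345])
hs=cv2.cvtColor(p,cv2.COLOR_RGB2HSV)
for nm,M,z in(('coaster',(abs(hs[...,0].astype(int)-110)<12)&(hs[...,1]>150),.004),('cup',(hs[...,0]<15)&(hs[...,1]>140),.06)):
    M=M.astype(np.uint8); M[:240]=0;M[285:]=0;M[:,:200]=0;M[:,245:]=0
    c=max(cv2.findContours(M,0,1)[0],key=len); (x,y),r=cv2.minEnclosingCircle(c); print(nm,x,y,r,atz('top',x,y,z))
E
```

```text
h [[0.013 0.026 0.025]
 [0.017 0.014 0.016]
 [0.022 0.025 0.01 ]
 [0.027 0.028 0.024]] [0.08  2.255 0.083]
535 ((641.02587890625, -132.54371643066406), (420.6878662109375, 542.1454467773438), 82.3699722290039)
142 ((525.8853149414062, -15.703933715820312), (134.00949096679688, 134.37680053710938), 82.18121337890625)
68 ((770.5464477539062, -72.4041976928711), (43.129981994628906, 61.43472671508789), 62.88885498046875)
[178 182 184 181 182 181 181 175 156 125  96  74  62  60  61  64  61  61
  65  66  71  83  91  93  94  90  92  92  94  94  93  93  92  93  92  95
  95 100  96  97  95  92  94  92  98  96  93  89  95 122 159 181 185 182
 180 179 182 182 177 179]
coaster 223.5 267.0 14.637381553649902 [0.46671715 0.3135449  0.004     ]
cup 221.0 262.5 9.178879737854004 [0.47993357 0.31486802 0.06      ]
```

>>> {"name": "send_rows", "arguments": {
  "targets": [
    [1,0.05,-0.035,0,0.1],
    [1,0.05,-0.035,0,0.1],
    [1,0.05,-0.035,0,0.033],
    [1,0.05,-0.035,0,0]
  ],
  "grip_force": 6
}}

```text
time: 0.5
tool_pos: [0.3522, 0.3745, 0.1896]
tool_rot: [-3.141, -0.0, 3.011]
contact_force: [0.9, 0.5, 0.4]
opening: 0.092
grip_force: 0.0
```

>>> {"name": "send_rows", "arguments": {
  "targets": [
    [1,0.045,-0.02,0,0],
    [1,0.04,-0.02,0,0],
    [1,0,0,0,0],
    [1,0,0,0,0]
  ]
}}

```text
time: 0.9
tool_pos: [0.4363, 0.3351, 0.1891]
tool_rot: [-3.141, -0.002, 3.008]
contact_force: [-0.6, 1.0, -0.3]
opening: 0.0919
grip_force: 0.0
```

>>> {"name": "send_rows", "arguments": {
  "targets": [
    [1,0.04,-0.022,0,0],
    [1,0,0,-0.04,0],
    [1,0,0,-0.035,0],
    [1,0,0,0,0]
  ]
}}

```text
time: 1.3
tool_pos: [0.4718, 0.3131, 0.1104]
tool_rot: [-3.136, -0.009, 3.011]
contact_force: [-1.6, -0.6, -0.2]
opening: 0.0919
grip_force: 0.0
```

```bash
python3 - <<'E'
from h import *
print(observe()['tool_pos'],observe()['tool_rot'])
s,_=snap('scene','c'); t,_=snap('top','c')
C=cv2.resize(s[230:380,330:480],(600,600),interpolation=cv2.INTER_CUBIC)
cv2.imwrite('pics/c.png',C[...,::-1])
E
```

```text
[0.4717502  0.31311299 0.11039642] [-3.13629959 -0.00879235  3.01112603]
```

View pics/c.png

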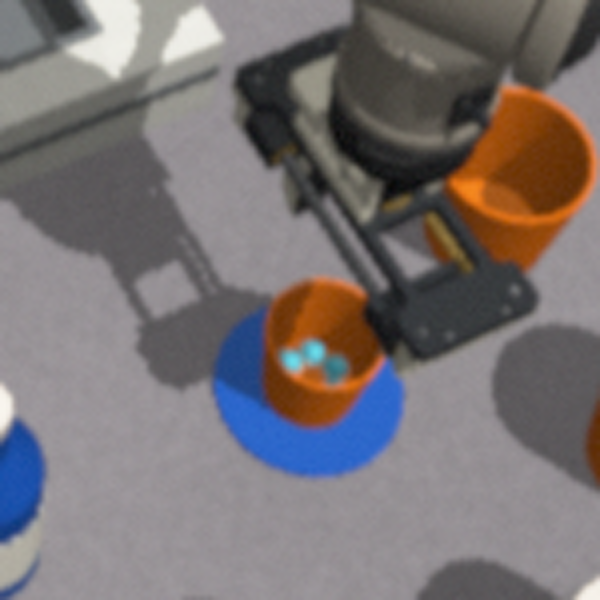

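```bash
python3 - <<'E'
from h import *
f=lambda P:[round((a-b)*4) for a,b in zip(proj('scene',P),(330,230))]
a=np.radians(82.5); e=np.array([np.cos(a),np.sin(a),0])
T=np.array([.4718,.3131,.1104])
print('tcp',f(T),'f1',f(T+.046*e),'f2',f(T-.046*e),'rim',f([.476,.313,.079]), 'foot',f([.476,.313,.004]))
s,d=load('scene','c')
for u,v in((325,285),(272,330),(380,345),(325,378),(395,320),(395,360),(280,150),(470,320)):
    print(u,v,atd('scene',330+u/4,230+v/4,d[230+v//4,330+u//4]).round(4))
E
```

```text
tcp [337, 304] f1 [379, 370] f2 [297, 241] rim [323, 331] foot [306, 384]
325 285 [0.4535 0.2878 0.0739]
272 330 [0.4897 0.2866 0.0502]
380 345 [0.5154 0.3764 0.2172]
325 378 [0.4665 0.3187 0.0117]
395 320 [0.5151 0.379  0.2505]
395 360 [0.5176 0.3891 0.2245]
280 150 [0.495  0.2625 0.2355]
470 320 [0.4865 0.4012 0.2567]
```

```bash
python3 - <<'E'
from h import *
s,d=load('scene','c'); s0,d0=load('scene','a')
P=[]
for v in range(225,340):
    for u in range(370,480):
        if d[v,u]>0:
            w=atd('scene',u,v,d[v,u])
            if abs(d[v,u]-d0[v,u])>.03: P.append(np.r_[w,u,v])
P=np.array(P)
for a,b in((.09,.12),(.12,.15),(.15,.18),(.18,.21),(.21,.24),(.24,.27),(.27,.32)):
    Q=P[(P[:,2]>a)&(P[:,2]<b)]
    if len(Q)>3: print(a,len(Q),Q.min(0).round(3),Q.max(0).round(3),np.median(Q,0).round(3))
t,_=load('top','c')
f=lambda P:proj('top',P)
print(f([.4718,.3131,.2]),f([.476,.313,.079]))
im=np.hstack([cv2.resize(t[220:310,180:270],(400,400),interpolation=cv2.INTER_CUBIC),cv2.resize(s[250:340,370:460],(400,400),interpolation=cv2.INTER_CUBIC)])
cv2.imwrite('pics/d.png',cv2.convertScaleAbs(im[...,::-1],alpha=1.5))
E
```

```text
0.15 46 [4.54e-01 2.50e-01 1.51e-01 4.01e+02 2.72e+02] [4.89e-01 3.70e-01 1.78e-01 4.28e+02 3.19e+02] [4.730e-01 2.640e-01 1.640e-01 4.035e+02 2.785e+02]
0.18 16 [4.65e-01 2.57e-01 1.82e-01 4.04e+02 2.69e+02] [4.76e-01 2.68e-01 2.09e-01 4.09e+02 2.75e+02] [4.71e-01 2.65e-01 1.97e-01 4.07e+02 2.72e+02]
0.21 495 [4.43e-01 2.20e-01 2.11e-01 3.88e+02 2.53e+02] [5.19e-01 4.09e-01 2.40e-01 4.62e+02 3.23e+02] [4.98e-01 3.30e-01 2.33e-01 4.17e+02 2.93e+02]
0.24 1457 [4.27e-01 2.16e-01 2.40e-01 3.88e+02 2.36e+02] [5.21e-01 4.12e-01 2.70e-01 4.64e+02 3.21e+02] [4.85e-01 3.51e-01 2.57e-01 4.32e+02 2.89e+02]
0.27 268 [4.58e-01 2.60e-01 2.70e-01 4.02e+02 2.43e+02] [5.11e-01 3.52e-01 3.20e-01 4.47e+02 2.81e+02] [4.96e-01 2.86e-01 3.13e-01 4.12e+02 2.61e+02]
(np.float64(215.68318245801262), np.float64(262.5336300335071)) (np.float64(220.7806639776715), np.float64(263.3017027107945))
```

View pics/d.png

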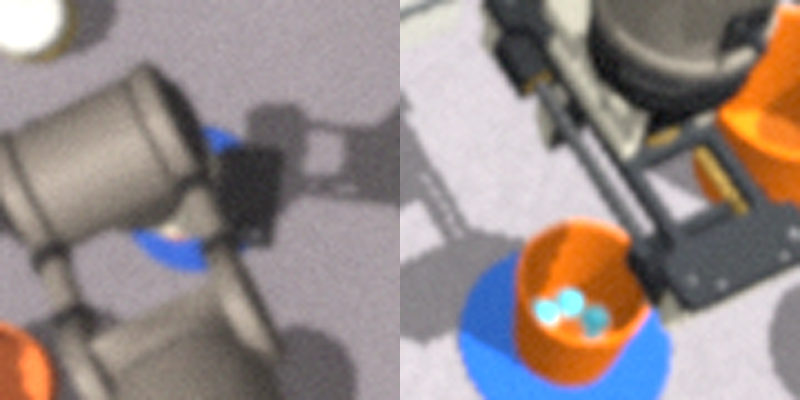

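```bash
cat >> h.py <<'E'
def low(tag,x0=.44,x1=.51,y0=.2,y1=.42,zmin=.09):
    s,d=load('scene',tag); P=[]
    for v in range(200,360):
        for u in range(360,490):
            if d[v,u]>0:
                w=atd('scene',u,v,d[v,u])
                if x0<w[0]<x1 and y0<w[1]<y1 and w[2]>zmin: P.append(np.r_[w,u,v])
    P=np.array(P); return P[P[:,2].argsort()]
E
python3 - <<'E'
from h import *
o=observe(); print(o['time'],o['tool_pos'],o['qvel'].round(3))
snap('scene','e'); P=low('e'); print(P[:60:3].round(4))
print(observe()['time'])
s,d=load('scene','e'); s=s[250:340,380:470]
E
```

```text
1.4 [0.47514856 0.31469834 0.11540059] [-0.002 -0.03  -0.042  0.001 -0.    -0.001]
[[4.729e-01 2.668e-01 1.519e-01 4.040e+02 2.830e+02]
 [4.770e-01 2.673e-01 1.567e-01 4.030e+02 2.830e+02]
 [4.756e-01 2.654e-01 1.572e-01 4.030e+02 2.820e+02]
 [4.747e-01 2.639e-01 1.588e-01 4.030e+02 2.810e+02]
 [4.724e-01 2.676e-01 1.621e-01 4.050e+02 2.810e+02]
 [4.918e-01 3.659e-01 1.629e-01 4.260e+02 3.180e+02]
 [4.919e-01 3.692e-01 1.638e-01 4.270e+02 3.190e+02]
 [4.726e-01 2.670e-01 1.660e-01 4.050e+02 2.800e+02]
 [4.773e-01 2.581e-01 1.665e-01 4.010e+02 2.780e+02]
 [4.606e-01 2.698e-01 1.680e-01 4.100e+02 2.780e+02]
 [4.923e-01 3.717e-01 1.688e-01 4.280e+02 3.190e+02]
 [4.765e-01 2.595e-01 1.726e-01 4.020e+02 2.770e+02]
 [4.742e-01 2.675e-01 1.730e-01 4.050e+02 2.790e+02]
 [4.759e-01 2.512e-01 1.735e-01 4.000e+02 2.740e+02]
 [4.765e-01 2.552e-01 1.754e-01 4.010e+02 2.750e+02]
 [4.762e-01 2.542e-01 1.781e-01 4.010e+02 2.740e+02]
 [4.771e-01 2.585e-01 1.807e-01 4.020e+02 2.750e+02]
 [4.760e-01 2.568e-01 1.817e-01 4.020e+02 2.740e+02]
 [4.635e-01 2.697e-01 1.842e-01 4.100e+02 2.750e+02]
 [4.662e-01 2.683e-01 1.891e-01 4.090e+02 2.740e+02]]
1.45
```

>>> {"name": "send_rows", "arguments": {
  "targets": [
    [1,0.001,0,-0.03,0],
    [1,0,0,-0.025,0],
    [1,0,0,0,0],
    [1,0,0,0,0]
  ]
}}

```text
time: 1.85
tool_pos: [0.4779, 0.3146, 0.0618]
tool_rot: [3.14, 0.002, 3.01]
contact_force: [0.4, -0.3, 0.3]
opening: 0.0919
grip_force: 0.0
```

```bash
python3 - <<'E'
from h import *
o=observe(); print(o['time'],o['tool_pos'],o['qvel'].round(3))
s,d=snap('scene','f'); P=low('f',zmin=.087); print(P[:30:3].round(4))
im=cv2.resize(s[250:340,370:490],(800,600),interpolation=cv2.INTER_CUBIC)
cv2.imwrite('pics/f.png',cv2.convertScaleAbs(im[...,::-1],alpha=1.4))
E
```

```text
1.85 [0.47789687 0.31462479 0.06181179] [-0.003 -0.016 -0.017 -0.001 -0.005 -0.002]
[[4.776e-01 2.648e-01 9.970e-02 3.990e+02 2.940e+02]
 [4.770e-01 2.673e-01 1.030e-01 4.000e+02 2.940e+02]
 [4.721e-01 2.684e-01 1.048e-01 4.020e+02 2.930e+02]
 [4.812e-01 2.641e-01 1.072e-01 3.980e+02 2.930e+02]
 [4.799e-01 2.622e-01 1.081e-01 3.980e+02 2.920e+02]
 [4.616e-01 2.692e-01 1.106e-01 4.060e+02 2.900e+02]
 [4.808e-01 2.622e-01 1.140e-01 3.980e+02 2.910e+02]
 [4.794e-01 2.677e-01 1.161e-01 4.000e+02 2.920e+02]
 [4.798e-01 2.524e-01 1.176e-01 3.960e+02 2.870e+02]
 [4.797e-01 2.597e-01 1.189e-01 3.980e+02 2.890e+02]]
```

View pics/f.png

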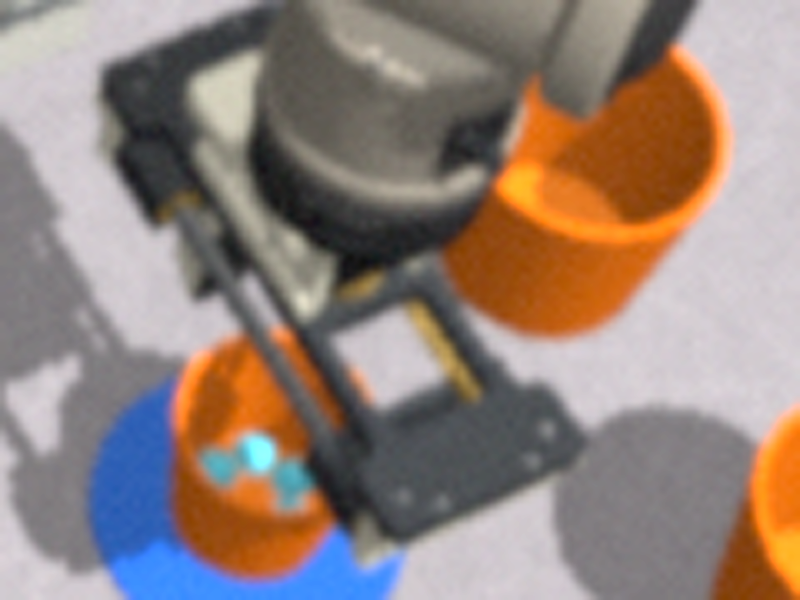

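>>> {"name": "send_rows", "arguments": {
  "targets": [
    [1,-0.001,-0.001,-0.02,0],
    [1,0,0,-0.012,0],
    [1,0,0,0,0],
    [1,0,0,0,0]
  ]
}}

```text
time: 2.3
tool_pos: [0.4766, 0.3131, 0.0286]
tool_rot: [3.141, 0.001, 3.01]
contact_force: [-0.0, 0.7, 0.3]
opening: 0.0919
grip_force: 0.0
```

```bash
python3 - <<'E'
from h import *
o=observe(); print(o['time'],o['tool_pos'],o['contact_force'])
s,d=snap('scene','g'); P=low('g',y0=.35,zmin=.02); print(P[:40:4].round(4)); P=low('g',y1=.272,zmin=.02); print(P[:30:3].round(4))
E
```

```text
2.3 [0.4765768  0.31306018 0.02862629] [-0.02015366  0.6580031   0.26150415]
[[4.931e-01 3.628e-01 7.190e-02 4.180e+02 3.340e+02]
 [4.498e-01 4.028e-01 1.339e-01 4.490e+02 3.270e+02]
 [4.562e-01 4.027e-01 1.361e-01 4.470e+02 3.280e+02]
 [5.077e-01 3.541e-01 1.499e-01 4.160e+02 3.200e+02]
 [4.876e-01 3.601e-01 1.527e-01 4.250e+02 3.170e+02]
 [4.648e-01 3.668e-01 1.540e-01 4.350e+02 3.140e+02]
 [4.688e-01 3.646e-01 1.545e-01 4.330e+02 3.140e+02]
 [4.901e-01 3.625e-01 1.549e-01 4.250e+02 3.180e+02]
 [5.054e-01 3.672e-01 1.554e-01 4.210e+02 3.230e+02]
 [5.061e-01 3.612e-01 1.557e-01 4.190e+02 3.210e+02]]
[[4.702e-01 2.660e-01 6.790e-02 4.000e+02 2.990e+02]
 [4.602e-01 2.683e-01 7.170e-02 4.040e+02 2.970e+02]
 [4.789e-01 2.640e-01 7.380e-02 3.970e+02 2.990e+02]
 [4.774e-01 2.620e-01 7.420e-02 3.970e+02 2.980e+02]
 [4.631e-01 2.668e-01 7.760e-02 4.030e+02 2.960e+02]
 [4.778e-01 2.653e-01 7.990e-02 3.980e+02 2.980e+02]
 [4.615e-01 2.675e-01 8.230e-02 4.040e+02 2.950e+02]
 [4.791e-01 2.542e-01 8.440e-02 3.950e+02 2.940e+02]
 [4.778e-01 2.561e-01 8.620e-02 3.960e+02 2.940e+02]
 [4.656e-01 2.679e-01 8.710e-02 4.030e+02 2.950e+02]]
```

>>> {"name": "send_rows", "arguments": {
  "targets": [
    [0.5,0,0,0,0],
    [0.5,0,0,0,0],
    [0.5,0,0,0,0],
    [0.5,0,0,0,0],
    [0.5,0,0,0,0]
  ],
  "grip_force": 6
}}

```text
time: 2.85
tool_pos: [0.4764, 0.3131, 0.0282]
tool_rot: [3.141, 0.001, 3.01]
contact_force: [-0.2, 1.4, 2.0]
opening: 0.0719
grip_force: 6.1
```

```bash
python3 - <<'E'
from h import *
o=observe(); print(o['time'],o['tool_pos'],o['contact_force'],o['opening'],o['grip_force'])
s,d=snap('scene','g2'); P=low('g2',y0=.35,zmin=.02); print(P[:40:4].round(4)); P=low('g2',y1=.275,zmin=.02); print(P[:30:3].round(4))
E
```

```text
2.85 [0.47639857 0.313054   0.02819613] [-0.22240529  1.36469417  1.97754432] 0.07194818986656391 6.051036542194197
[[4.905e-01 3.642e-01 8.280e-02 4.200e+02 3.320e+02]
 [5.073e-01 3.939e-01 1.283e-01 4.260e+02 3.380e+02]
 [4.553e-01 4.023e-01 1.341e-01 4.470e+02 3.280e+02]
 [5.053e-01 3.962e-01 1.359e-01 4.280e+02 3.370e+02]
 [5.060e-01 3.652e-01 1.525e-01 4.200e+02 3.230e+02]
 [4.729e-01 3.698e-01 1.531e-01 4.330e+02 3.170e+02]
 [4.711e-01 3.538e-01 1.535e-01 4.290e+02 3.110e+02]
 [5.026e-01 3.539e-01 1.538e-01 4.180e+02 3.180e+02]
 [4.882e-01 3.604e-01 1.540e-01 4.250e+02 3.170e+02]
 [4.888e-01 3.543e-01 1.541e-01 4.230e+02 3.150e+02]]
[[4.776e-01 2.676e-01 6.760e-02 3.980e+02 3.010e+02]
 [4.803e-01 2.689e-01 7.790e-02 3.980e+02 3.000e+02]
 [4.792e-01 2.634e-01 7.830e-02 3.970e+02 2.980e+02]
 [4.799e-01 2.715e-01 8.180e-02 3.990e+02 3.000e+02]
 [4.781e-01 2.609e-01 8.360e-02 3.970e+02 2.960e+02]
 [4.803e-01 2.710e-01 8.670e-02 3.990e+02 2.990e+02]
 [4.773e-01 2.587e-01 8.970e-02 3.970e+02 2.940e+02]
 [4.703e-01 2.744e-01 1.023e-01 4.040e+02 2.950e+02]
 [4.797e-01 2.716e-01 1.175e-01 4.010e+02 2.930e+02]
 [4.785e-01 2.726e-01 1.229e-01 4.020e+02 2.920e+02]]
```

>>> {"name": "send_rows", "arguments": {
  "targets": [
    [0.5,0,0,0.02,0],
    [0.5,0,0,0.03,0],
    [0.5,0,0,0.04,0],
    [0.5,0,0,0.03,0],
    [0.5,0,0,0,0]
  ],
  "grip_force": 8
}}

```text
time: 3.4
tool_pos: [0.4783, 0.3138, 0.1521]
tool_rot: [3.137, 0.007, 3.01]
contact_force: [0.6, -0.8, -1.7]
opening: 0.0724
grip_force: 8.0
```

```bash
python3 - <<'E'
from h import *
o=observe(); print(o['time'],o['tool_pos'],o['contact_force'],o['opening'],o['grip_force'])
s,d=snap('scene','k')
im=cv2.resize(s[220:340,360:480],(600,600),interpolation=cv2.INTER_CUBIC)
cv2.imwrite('pics/k.png',cv2.convertScaleAbs(im[...,::-1],alpha=1.4))
E
```

```text
3.4 [0.47829207 0.31375146 0.1520936 ] [ 0.56703258 -0.81907596 -1.70269434] 0.07241337592917618 8.038040400206228
```

View pics/k.png

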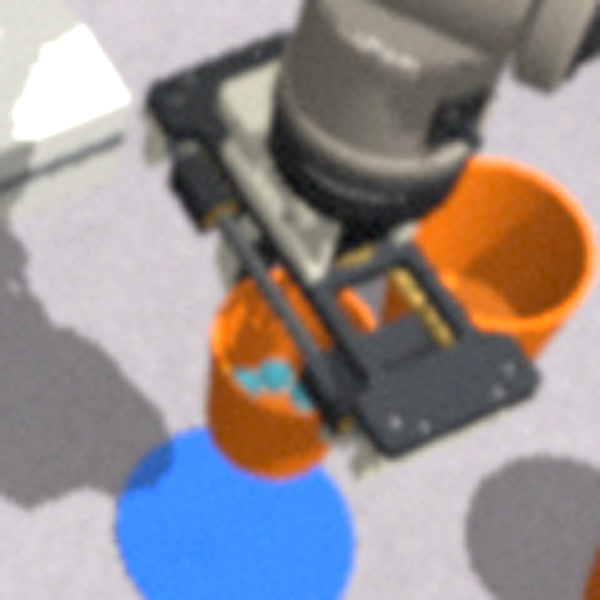

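```bash
python3 - <<'E'
from h import *
f=lambda P:[round((a-b)*5) for a,b in zip(proj('scene',P),(360,220))]
a=np.radians(82.5); e=np.array([np.cos(a),np.sin(a),0])
for z in(.152,.171,.19,.218,.255):
    T=np.array([.478,.3138,z]); print(z,'near in/out',f(T+.036*e),f(T+.055*e),'far',f(T-.036*e),f(T-.055*e))
print('rim',f([.478,.3138,.203]),'foot c',f([.478,.3138,.128]))
s,d=load('scene','k')
for u,v in((270,270),(215,330),(270,470),(360,460),(350,440),(230,270),(225,290),(450,440)):
    print(u,v,atd('scene',360+u/5,220+v/5,d[220+v//5,360+u//5]).round(3))
E
```

```text
0.152 near in/out [318, 462] [341, 497] far [235, 333] [213, 301]
0.171 near in/out [325, 443] [349, 479] far [240, 313] [219, 280]
0.19 near in/out [333, 423] [357, 459] far [247, 292] [225, 259]
0.218 near in/out [344, 393] [369, 430] far [256, 261] [233, 227]
0.255 near in/out [360, 352] [386, 389] far [269, 217] [246, 182]
rim [294, 343] foot c [268, 421]
270 270 [0.463 0.279 0.202]
215 330 [0.504 0.291 0.205]
270 470 [0.499 0.338 0.141]
360 460 [0.522 0.392 0.271]
350 440 [0.49  0.365 0.207]
230 270 [0.482 0.273 0.211]
225 290 [0.482 0.273 0.194]
450 440 [0.35  0.334 0.002]
```

>>> {"name": "send_rows", "arguments": {
  "targets": [
    [0.5,0,0,0,-0.14],
    [0.5,0,0,0,-0.14],
    [0.5,0.01,-0.025,0,-0.14],
    [0.5,0.01,-0.025,0,-0.14],
    [0.5,0.01,-0.025,0,-0.14]
  ]
}}

```text
time: 3.95
tool_pos: [0.505, 0.2366, 0.1455]
tool_rot: [-3.138, -0.002, 2.305]
contact_force: [0.6, -0.4, -1.5]
opening: 0.0723
grip_force: 8.0
```

>>> {"name": "send_rows", "arguments": {
  "targets": [
    [0.5,0.01,-0.025,0,-0.14],
    [0.5,0.01,-0.025,0,-0.14],
    [0.5,0.01,-0.025,0,-0.14],
    [0.5,0.008,-0.0265,0,-0.14],
    [0.5,0,0,0,-0.14]
  ]
}}

```text
time: 4.45
tool_pos: [0.5439, 0.1329, 0.1455]
tool_rot: [-3.138, 0.002, 1.601]
contact_force: [-0.6, -0.3, -2.0]
opening: 0.0723
grip_force: 8.0
```

>>> {"name": "send_rows", "arguments": {
  "targets": [
    [0.5,0,0,0,-0.1],
    [0.5,0,0,0,-0.072],
    [0.5,0,0,0,0],
    [0.5,0,0,0,0]
  ]
}}

```text
time: 4.85
tool_pos: [0.5433, 0.1362, 0.1464]
tool_rot: [-3.139, 0.001, 1.44]
contact_force: [0.9, 0.4, -0.6]
opening: 0.072
grip_force: 8.0
```

>>> {"name": "send_rows", "arguments": {
  "targets": [
    [0.5,0.002,0.001,-0.025,0],
    [0.5,0,0,-0.025,0],
    [0.5,0,0,-0.014,0],
    [0.5,0,0,0,0],
    [0.5,0,0,0,0]
  ]
}}

```text
time: 5.35
tool_pos: [0.5461, 0.1374, 0.0838]
tool_rot: [-3.141, 0.0, 1.439]
contact_force: [0.1, 0.1, -0.9]
opening: 0.0722
grip_force: 8.0
```

>>> {"name": "send_rows", "arguments": {
  "targets": [
    [0.5,-0.002,-0.012,0,0],
    [0.5,-0.002,-0.012,0,0],
    [0.5,-0.001,-0.01,0,0],
    [0.5,0,0,0,0],
    [0.5,0,0,0,0]
  ]
}}

```text
time: 5.85
tool_pos: [0.5413, 0.1026, 0.0842]
tool_rot: [3.141, 0.0, 1.437]
contact_force: [-0.5, -0.4, -1.6]
opening: 0.0725
grip_force: 8.0
```

```bash
python3 - <<'E'
from h import *
o=observe(); print(o['time'],o['tool_pos'],o['contact_force'],o['opening'])
s,d=snap('scene','m')
im=cv2.resize(s[150:300,290:440],(600,600),interpolation=cv2.INTER_CUBIC)
cv2.imwrite('pics/m.png',cv2.convertScaleAbs(im[...,::-1],alpha=1.4))
E
```

```text
5.85 [0.54130455 0.102614   0.08418347] [-0.49350471 -0.44475197 -1.62316553] 0.07245951085122271
```

View pics/m.png

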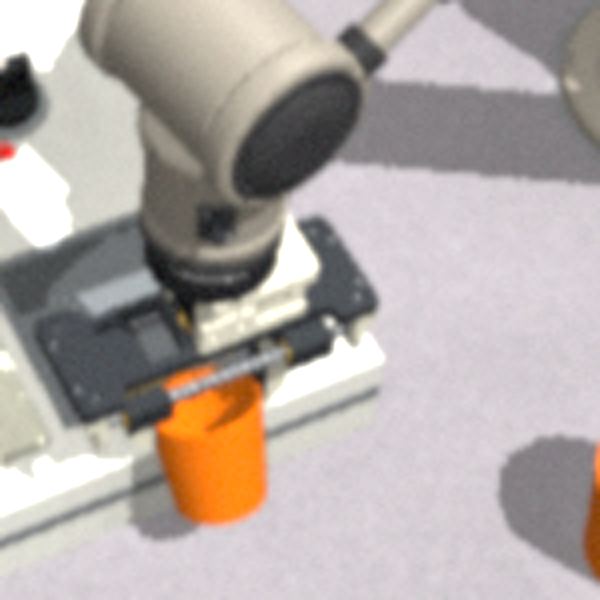

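>>> {"name": "send_rows", "arguments": {
  "targets": [
    [0.5,-0.002,-0.012,0,0],
    [0.5,-0.001,-0.012,0,0],
    [0.5,-0.002,-0.012,0,0],
    [0.5,0,0,0,0]
  ]
}}

```text
time: 6.3
tool_pos: [0.5358, 0.0653, 0.0839]
tool_rot: [-3.141, 0.001, 1.436]
contact_force: [0.0, 0.0, 1.3]
opening: 0.0719
grip_force: 8.0
```

```bash
cat >> h.py <<'E'
def orange(tag,u0=290,u1=440,v0=150,v1=300):
    s,d=load('scene',tag); hs=cv2.cvtColor(s,cv2.COLOR_RGB2HSV); P=[]
    c,si=.9911,-.1328
    for v in range(v0,v1):
        for u in range(u0,u1):
            if hs[v,u,0]<15 and hs[v,u,1]>150 and d[v,u]>0:
                w=atd('scene',u,v,d[v,u])-[.641,-.1325,0]
                P.append([c*w[0]+si*w[1],-si*w[0]+c*w[1],w[2],u,v])
    return np.array(P)
E
python3 - <<'E'
from h import *
o=observe(); print(o['time'],o['tool_pos'],o['contact_force'],o['opening'])
snap('scene','n')
for t in 'mn':
    P=orange(t); P=P[(P[:,0]<-.0)&(P[:,1]<.32)]
    w=P[abs(P[:,0]+.1)<.06]
    print(t,len(P),np.percentile(P,[2,50,98],axis=0).round(3))
    for y in np.arange(.16,.30,.01):
        q=P[abs(P[:,1]-y)<.005]
        if len(q)>3: print(round(y,2),len(q),'z',q[:,2].min().round(3),q[:,2].max().round(3),'x',q[:,0].min().round(3),q[:,0].max().round(3))
E
```

```text
6.3 [0.53576694 0.06534645 0.08385355] [0.01460055 0.04553744 1.25185752] 0.07189351297664749
m 806 [[-1.65e-01  1.89e-01  8.00e-02  3.30e+02  2.43e+02]
 [-1.29e-01  2.52e-01  1.13e-01  3.43e+02  2.62e+02]
 [-9.80e-02  2.74e-01  1.51e-01  3.55e+02  2.79e+02]]
0.19 28 z 0.117 0.125 x -0.151 -0.121
0.2 59 z 0.089 0.115 x -0.157 -0.123
0.21 99 z 0.084 0.135 x -0.165 -0.109
0.22 36 z 0.09 0.138 x -0.168 -0.151
0.23 21 z 0.101 0.144 x -0.165 -0.097
0.24 57 z 0.08 0.15 x -0.16 -0.098
0.25 168 z 0.071 0.216 x -0.158 -0.083
0.26 199 z 0.073 0.208 x -0.155 -0.085
0.27 128 z 0.076 0.116 x -0.151 -0.107
n 582 [[-1.62e-01  1.66e-01  1.04e-01  3.23e+02  2.34e+02]
 [-1.17e-01  2.24e-01  1.36e-01  3.36e+02  2.52e+02]
 [-9.90e-02  2.58e-01  1.65e-01  3.53e+02  2.68e+02]]
0.17 11 z 0.109 0.122 x -0.163 -0.121
0.19 12 z 0.131 0.153 x -0.169 -0.097
0.2 86 z 0.125 0.169 x -0.164 -0.098
0.21 93 z 0.119 0.167 x -0.16 -0.099
0.22 88 z 0.115 0.198 x -0.158 -0.09
0.23 92 z 0.103 0.149 x -0.158 -0.101
0.24 83 z 0.1 0.142 x -0.159 -0.101
0.25 71 z 0.104 0.134 x -0.157 -0.103
0.26 31 z 0.115 0.125 x -0.152 -0.114
```

>>> {"name": "send_rows", "arguments": {
  "targets": [
    [0.5,-0.001,-0.01,0,0],
    [0.5,-0.001,-0.01,0,0],
    [0.5,-0.001,-0.008,0,0],
    [0.5,0,0,0,0]
  ]
}}

```text
time: 6.75
tool_pos: [0.533, 0.0377, 0.084]
tool_rot: [3.142, 0.001, 1.437]
contact_force: [-0.5, -1.5, 2.1]
opening: 0.0719
grip_force: 8.0
```

```bash
python3 - <<'E'
from h import *
o=observe(); print(o['time'],o['tool_pos'],o['contact_force'],o['opening'])
snap('scene','o')
for t in 'o':
    P=orange(t); P=P[(P[:,0]<-.0)&(P[:,1]<.32)]
    for y in np.arange(.13,.27,.01):
        q=P[abs(P[:,1]-y)<.005]
        if len(q)>3: print(round(y,2),len(q),'z',np.percentile(q[:,2],[3,97]).round(3),'x',q[:,0].min().round(3),q[:,0].max().round(3))
E
```

```text
6.75 [0.53303426 0.03771879 0.08395491] [-0.52532282 -1.53613518  2.0949489 ] 0.07186884307329658
0.16 7 z [0.133 0.15 ] x -0.164 -0.097
0.17 86 z [0.135 0.17 ] x -0.163 -0.096
0.18 78 z [0.129 0.163] x -0.163 -0.097
0.19 71 z [0.124 0.159] x -0.162 -0.086
0.2 68 z [0.122 0.153] x -0.158 -0.099
0.21 62 z [0.12  0.148] x -0.156 -0.101
0.22 68 z [0.1   0.142] x -0.156 -0.102
0.23 64 z [0.113 0.137] x -0.156 -0.103
```

>>> {"name": "send_rows", "arguments": {
  "targets": [
    [0.5,-0.001,-0.008,-0.003,0],
    [0.5,0,0,-0.005,0],
    [0.5,0,-0.001,-0.005,0],
    [0.5,0,0,-0.003,0],
    [0.5,0,0,0,0]
  ]
}}

```text
time: 7.3
tool_pos: [0.5319, 0.0304, 0.0672]
tool_rot: [-3.141, 0.0, 1.438]
contact_force: [-0.8, -0.4, 1.3]
opening: 0.0719
grip_force: 8.0
```

```bash
cat >> h.py <<'E'
def rep(t):
    o=observe(); print(o['time'],o['tool_pos'],o['contact_force'].round(1),o['opening'])
    snap('scene',t); P=orange(t); P=P[(P[:,0]<-.0)&(P[:,1]<.32)]
    for y in np.arange(-.05,.30,.01):
        q=P[abs(P[:,1]-y)<.005]
        if len(q)>5: print(round(y,2),len(q),'z',np.percentile(q[:,2],[3,97]).round(3))
E
python3 -c "
from h import *
rep('p')"
```

```text
7.3 [0.53191659 0.03039246 0.06723319] [-0.8 -0.4  1.3] 0.07190589192176895
0.15 7 z [0.126 0.139]
0.16 83 z [0.121 0.155]
0.17 67 z [0.119 0.153]
0.18 67 z [0.121 0.176]
0.19 67 z [0.117 0.147]
0.2 61 z [0.118 0.146]
0.21 54 z [0.118 0.142]
0.22 193 z [0.091 0.14 ]
0.23 7 z [0.133 0.141]
```

>>> {"name": "send_rows", "arguments": {
  "targets": [
    [0.5,0,0,-0.005,0],
    [0.5,0,0,-0.005,0],
    [0.5,0,0,-0.004,0],
    [0.5,0,0,0,0],
    [0.5,0,0,0,0]
  ]
}}

```text
time: 7.85
tool_pos: [0.5326, 0.03, 0.0544]
tool_rot: [3.14, 0.001, 1.438]
contact_force: [-0.6, -2.3, 4.5]
opening: 0.0723
grip_force: 8.0
```

```bash
python3 -c "
from h import *
rep('q')"
```

```text
7.85 [0.53261417 0.02996734 0.05437789] [-0.6 -2.3  4.5] 0.07228099396140067
0.14 8 z [0.137 0.148]
0.15 47 z [0.142 0.153]
0.16 33 z [0.116 0.151]
0.17 94 z [0.118 0.188]
0.18 65 z [0.12  0.163]
0.19 69 z [0.123 0.149]
0.2 60 z [0.12 0.15]
0.21 71 z [0.121 0.148]
0.22 204 z [0.095 0.145]
```

>>> {"name": "send_rows", "arguments": {
  "targets": [
    [0.5,0,0,-0.004,0],
    [0.5,0,0,-0.004,0],
    [0.5,0,0,0,0],
    [0.5,0,0,0,0],
    [0.5,0,0,0,0]
  ]
}}

```text
time: 8.4
tool_pos: [0.5327, 0.0297, 0.0464]
tool_rot: [3.14, 0.001, 1.438]
contact_force: [-1.3, -2.8, 5.2]
opening: 0.0719
grip_force: 8.0
```

```bash
cat >> h.py <<'E'
def cyan(t,n='scene'):
    s,d=load(n,t); hs=cv2.cvtColor(s,cv2.COLOR_RGB2HSV); c,si=.9911,-.1328
    m=((abs(hs[...,0].astype(int)-93)<10)&(hs[...,1]>60)&(hs[...,2]>70)).astype(np.uint8)
    k,l,st,ce=cv2.connectedComponentsWithStats(m)
    for i in range(1,k):
        u,v=ce[i]
        if st[i,4]>=3 and 200<u<440 and 180<v<340:
            w=atd(n,u,v,np.median(d[l==i]))-[.641,-.1325,0]; print(n,st[i,4],(u.round(),v.round()),'washer',(c*w[0]+si*w[1]).round(3),(-si*w[0]+c*w[1]).round(3),w[2].round(3))
E
python3 -c "
from h import *
rep('r'); cyan('a'); snap('top','r'); print('now'); cyan('r'); cyan('r','top')"
```

```text
8.4 [0.53267269 0.02967985 0.04642239] [-1.3 -2.8  5.2] 0.07194931928124322
0.15 44 z [0.134 0.151]
0.16 26 z [0.113 0.154]
0.17 85 z [0.119 0.182]
0.18 78 z [0.119 0.16 ]
0.19 78 z [0.121 0.153]
0.2 69 z [0.123 0.152]
0.21 232 z [0.105 0.151]
0.22 41 z [0.097 0.125]
scene 58 (np.float64(408.0), np.float64(319.0)) washer -0.229 0.412 0.024
now
scene 6 (np.float64(319.0), np.float64(247.0)) washer -0.116 0.126 0.03
top 4 (np.float64(323.0), np.float64(248.0)) washer -0.122 0.067 0.038
```

>>> {"name": "send_rows", "arguments": {
  "targets": [
    [0.5,0,-0.004,-0.003,0],
    [0.5,0,0.003,0,0],
    [0.5,0,-0.003,0,0],
    [0.5,0,0,0,0],
    [0.5,0,0,0,0]
  ]
}}

```text
time: 9.0
tool_pos: [0.5322, 0.0263, 0.0427]
tool_rot: [3.141, 0.0, 1.438]
contact_force: [-0.1, -1.9, 0.2]
opening: 0.0721
grip_force: 8.0
```

>>> {"name": "send_rows", "arguments": {
  "targets": [
    [0.5,0,0,0.03,0],
    [0.5,0,0,0.04,0],
    [0.5,0,0,0.03,0],
    [0.5,0,0,0,0],
    [0.5,0,0,0,0]
  ]
}}

```text
time: 9.5
tool_pos: [0.5318, 0.0266, 0.1426]
tool_rot: [-3.142, -0.0, 1.438]
contact_force: [0.0, -0.6, -1.3]
opening: 0.0722
grip_force: 8.0
```

```bash
python3 -c "
from h import *
rep('s'); snap('top','s'); cyan('s'); cyan('s','top'); print(np.mean([observe()['contact_force'][2]]))"
```

```text
9.5 [0.53183984 0.02656539 0.14257072] [ 0.  -0.6 -1.3] 0.07216254830484609
0.14 18 z [0.233 0.243]
0.15 52 z [0.221 0.249]
0.16 58 z [0.208 0.274]
0.17 91 z [0.212 0.268]
0.18 72 z [0.217 0.255]
0.19 70 z [0.213 0.245]
0.2 71 z [0.217 0.245]
0.21 281 z [0.189 0.243]
scene 68 (np.float64(314.0), np.float64(233.0)) washer -0.123 0.082 0.034
scene 6 (np.float64(318.0), np.float64(227.0)) washer -0.141 0.064 0.031
scene 10 (np.float64(321.0), np.float64(228.0)) washer -0.148 0.071 0.033
scene 17 (np.float64(332.0), np.float64(241.0)) washer -0.157 0.125 0.034
scene 17 (np.float64(320.0), np.float64(247.0)) washer -0.118 0.129 0.035
top 7 (np.float64(324.0), np.float64(248.0)) washer -0.12 0.064 0.035
top 6 (np.float64(322.0), np.float64(256.0)) washer -0.149 0.069 0.036
-1.6981231456787418
```

>>> {"name": "send_rows", "arguments": {
  "targets": [
    [0.5,0,0,0,0],
    [0.5,0,0,0,0],
    [0.5,0,0,0,0],
    [0.5,0,0,0,0]
  ],
  "grip_force": 3
}}

```text
time: 10.0
tool_pos: [0.532, 0.0263, 0.1425]
tool_rot: [-3.141, -0.0, 1.438]
contact_force: [0.3, 0.1, -1.6]
opening: 0.0722
grip_force: 3.0
```

```bash
python3 -c "
from h import *
rep('t'); s,d=load('scene','t'); hs=cv2.cvtColor(s,cv2.COLOR_RGB2HSV)
m=((abs(hs[...,0].astype(int)-93)<12)&(hs[...,1]>50)&(hs[...,2]>60))
for v in range(222,256): print(''.join('#' if m[v,u] else ('o' if hs[v,u,0]<15 and hs[v,u,1]>150 else '.') for u in range(295,350)))
"
```

```text
10.0 [0.53200375 0.02630363 0.14248604] [ 0.3  0.1 -1.6] 0.07223006039727692
0.09 8 z [0.149 0.169]
0.1 65 z [0.145 0.214]
0.11 80 z [0.142 0.195]
0.12 60 z [0.14  0.208]
0.13 28 z [0.141 0.191]
0.14 34 z [0.147 0.211]
0.15 61 z [0.143 0.212]
0.16 57 z [0.162 0.23 ]
0.17 38 z [0.188 0.276]
0.18 6 z [0.25  0.263]
.....................oooooooooooooooooooo..............
.....................oooooooooo.oooooooo...............
.....................ooooooooo.oooooooo................
......................oooooooooooooooo.................
........................oooooooooooo...................
...............###.........ooooooo.....................
...............####...##...............................
..............######...................................
..............######...................................
..............#######..................................
................######.................................
................######.................................
................######.###.............................
................##########.............................
..
[... 417 characters left out ...]
.........##.................
...........................#...........................
.......................###.............................
.......................#####...........................
.......................######..........................
.......................#####...........................
.........................##............................
.......................................................
.......................................................
.......................................................
.......................................................
.......................................................
.......................................................
```

>>> {"name": "send_rows", "arguments": {
  "targets": [
    [0.5,-0.004,0.02,0.01,0],
    [0.5,-0.008,0.04,0,0],
    [0.5,-0.009,0.045,0,0],
    [0.5,-0.009,0.045,0,0],
    [0.5,-0.009,0.045,0,0]
  ],
  "grip_force": 8
}}

```text
time: 10.55
tool_pos: [0.4927, 0.2229, 0.153]
tool_rot: [3.141, -0.0, 1.437]
contact_force: [1.8, 0.4, 0.2]
opening: 0.0718
grip_force: 8.0
```

>>> {"name": "send_rows", "arguments": {
  "targets": [
    [0.5,-0.008,0.04,0,0],
    [0.5,-0.006,0.03,0,0],
    [0.5,-0.003,0.02,0,0],
    [0.5,0,0,0,0],
    [0.5,0,0,0,0]
  ]
}}

```text
time: 11.05
tool_pos: [0.476, 0.3112, 0.1526]
tool_rot: [-3.142, 0.001, 1.439]
contact_force: [0.8, -0.0, -0.7]
opening: 0.0718
grip_force: 8.0
```

```bash
python3 - <<'E'
from h import *
o=observe(); print(o['time'],o['tool_pos'],o['contact_force'].round(1),o['opening'],o['qpos'].round(2))
s,d=snap('scene','u'); hs=cv2.cvtColor(s,cv2.COLOR_RGB2HSV); P=[]
m=((hs[...,0]<15)&(hs[...,1]>150)); m[:235]=0; m[340:]=0; m[:,:370]=0; m[:,435:]=0
k,l,st,ce=cv2.connectedComponentsWithStats(m.astype(np.uint8)); print(st[1:],ce[1:].round())
for z in(.13,.14,.15):
    print(z,proj('scene',[.476,.3135,z]))
P=np.array([atd('scene',u,v,d[v,u]) for v,u in zip(*np.where(m)) if d[v,u]>0])
for z in np.arange(.09,.23,.015):
    q=P[abs(P[:,2]-z)<.0075]
    if len(q)>4: print(z.round(3),len(q),np.percentile(q[:,:2],[3,50,97],axis=0).round(3).tolist())
E
```

```text
11.05 [0.47596869 0.31121868 0.15264771] [ 0.8 -0.  -0.7] 0.07183163051368989 [ 0.44  0.45  1.46 -0.    1.23  0.58]
[[407 266  13  14 110]
 [416 276  19  10  37]
 [409 283  26  17 186]] [[413. 273.]
 [424. 281.]
 [423. 292.]]
0.13 (np.float64(414.2334062035758), np.float64(303.23002872018037))
0.14 (np.float64(414.9033680116999), np.float64(301.23559216675886))
0.15 (np.float64(415.5832173663525), np.float64(299.21171734655894))
0.15 61 [[0.442, 0.285], [0.452, 0.304], [0.465, 0.313]]
0.165 56 [[0.438, 0.265], [0.449, 0.289], [0.492, 0.32]]
0.18 48 [[0.44, 0.266], [0.451, 0.295], [0.494, 0.323]]
0.195 55 [[0.439, 0.268], [0.456, 0.319], [0.499, 0.33]]
0.21 74 [[0.442, 0.269], [0.467, 0.33], [0.501, 0.339]]
0.225 23 [[0.441, 0.271], [0.469, 0.272], [0.481, 0.337]]
```

>>> {"name": "send_rows", "arguments": {
  "targets": [
    [0.5,0,0.001,0,0],
    [0.5,0,0,0,0],
    [0.5,0,0,0,0],
    [0.5,0,0,0,0],
    [0.5,0,0,0,0]
  ],
  "grip_force": 3
}}

```text
time: 11.6
tool_pos: [0.4762, 0.312, 0.1529]
tool_rot: [3.141, 0.0, 1.437]
contact_force: [0.1, 0.3, 0.0]
opening: 0.0719
grip_force: 3.0
```

```bash
cat >> h.py <<'E'
def cupz(t,z0=.0,z1=.23):
    o=observe(); print(o['time'],o['tool_pos'],o['contact_force'].round(1),o['opening'])
    s,d=snap('scene',t); hs=cv2.cvtColor(s,cv2.COLOR_RGB2HSV)
    m=((hs[...,0]<15)&(hs[...,1]>150)); m[:235]=0; m[345:]=0; m[:,:370]=0; m[:,435:]=0
    P=np.array([atd('scene',u,v,d[v,u]) for v,u in zip(*np.where(m)) if d[v,u]>0])
    P=P[np.hypot(P[:,0]-.476,P[:,1]-.313)<.08]
    for z in np.arange(z0,z1,.0125):
        q=P[abs(P[:,2]-z)<.00625]
        if len(q)>4: print(z.round(3),len(q),np.percentile(q[:,:2],[3,50,97],axis=0).round(3).tolist())
E
python3 -c "
from h import *
cupz('v',.1)"
```

```text
11.6 [0.47621353 0.31204332 0.15288147] [0.1 0.3 0. ] 0.07185120746045091
0.15 55 [[0.441, 0.286], [0.451, 0.306], [0.474, 0.312]]
0.162 49 [[0.439, 0.266], [0.451, 0.289], [0.492, 0.319]]
0.175 45 [[0.44, 0.267], [0.451, 0.297], [0.492, 0.325]]
0.188 45 [[0.44, 0.267], [0.454, 0.315], [0.497, 0.329]]
0.2 41 [[0.44, 0.269], [0.458, 0.322], [0.5, 0.331]]
0.212 68 [[0.441, 0.27], [0.468, 0.333], [0.499, 0.34]]
0.225 18 [[0.441, 0.271], [0.469, 0.273], [0.481, 0.328]]
```

```bash
python3 -c "
from h import *
s,d=load('scene','v'); hs=cv2.cvtColor(s,cv2.COLOR_RGB2HSV)
for v in range(255,330): print(v,''.join(('O' if hs[v,u,2]>170 else 'o') if hs[v,u,0]<15 and hs[v,u,1]>150 else ('b' if 100<hs[v,u,0]<125 and hs[v,u,1]>150 else ('#' if hs[v,u,2]<70 else '.')) for u in range(385,475)))
"
```

```text
255 ...............................##################################...............###.......
256 ................................#################################..............####.......
257 ................................################################...............#####.##...
258 .................................###############################..............##########..
259 ............................#....##############################..............######.####..
260 ..........................####..##############################.............########..####.
261 .......................######################################...........###########..####.
262 .....................######################################.............#################.
263 ..................########################b##############...............#################.
264 ...............###################.################.....................###############...
265 ..###........##############.#####...#######............................##############.....
266 ######.....##############.oooo####..#######........
[... 5324 characters left out ...]
...................................
323 bbbbbbbbbbbbbbbbbbbbbbbbbbbbbbbbbbbbbbbbbbbbb.............................................
324 bbbbbbbbbbbbbbbbbbbbbbbbbbbbbbbbbbbbbbbbbbbbb.............................................
325 bbbbbbbbbbbbbbbbbbbbbbbbbbbbbbbbbbbbbbbbbbbbb.............................................
326 bbbbbbbbbbbbbbbbbbbbbbbbbbbbbbbbbbbbbbbbbbbbb.............................................
327 bbbbbbbbbbbbbbbbbbbbbbbbbbbbbbbbbbbbbbbbbbbbb.............................................
328 bbbbbbbbbbbbbbbbbbbbbbbbbbbbbbbbbbbbbbbbbbbbb.............................................
329 bbbbbbbbbbbbbbbbbbbbbbbbbbbbbbbbbbbbbbbbbbbbb.............................................
```

```bash
python3 -c "
from h import *
s,d=load('scene','v'); im=cv2.resize(s[220:340,350:510],(800,600),interpolation=cv2.INTER_CUBIC)
cv2.imwrite('pics/v.png',cv2.convertScaleAbs(im[...,::-1],alpha=1.5))"
```

```text
(no output)
```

View pics/v.png

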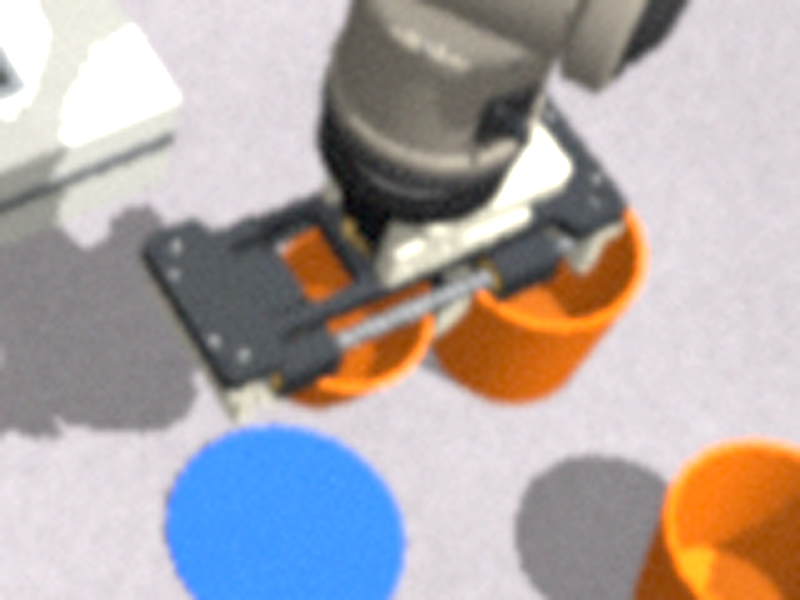

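>>> {"name": "send_rows", "arguments": {
  "targets": [
    [0.5,0,-0.03,0,0],
    [0.5,0,0.03,0,0],
    [0.5,0,-0.03,0,0],
    [0.5,0,0.03,0,0],
    [0.5,0,0,0,0]
  ]
}}

```text
time: 12.15
tool_pos: [0.4762, 0.314, 0.1529]
tool_rot: [3.141, -0.002, 1.438]
contact_force: [-1.0, 0.9, -1.1]
opening: 0.072
grip_force: 3.0
```

```bash
cat >> h.py <<'E'
def asc(t,u0=385,u1=450,v0=260,v1=325):
    s,d=load('scene',t); hs=cv2.cvtColor(s,cv2.COLOR_RGB2HSV)
    for v in range(v0,v1,2): print(v,''.join(('O' if hs[v,u,2]>150 else 'o') if hs[v,u,0]<15 and hs[v,u,1]>150 else ('b' if 100<hs[v,u,0]<125 and hs[v,u,1]>150 else ('#' if hs[v,u,2]<70 else '.')) for u in range(u0,u1)))
E
python3 -c "
from h import *
cupz('w',.1);asc('w')"
```

```text
12.15 [0.4762469  0.31397392 0.15291443] [-1.   0.9 -1.1] 0.07198811333178343
0.15 59 [[0.442, 0.302], [0.452, 0.31], [0.497, 0.348]]
0.162 83 [[0.441, 0.292], [0.483, 0.334], [0.501, 0.348]]
0.175 81 [[0.44, 0.296], [0.483, 0.333], [0.503, 0.347]]
0.188 104 [[0.441, 0.28], [0.475, 0.33], [0.504, 0.346]]
0.2 106 [[0.441, 0.276], [0.472, 0.331], [0.504, 0.345]]
0.212 75 [[0.457, 0.274], [0.481, 0.337], [0.502, 0.343]]
0.225 42 [[0.445, 0.32], [0.479, 0.339], [0.497, 0.343]]
260 ............................##...##############################..
262 .......................######################################....
264 ..................######################################.........
266 ..####.......##############...####...######......................
268 ######################.........####..######......................
270 ...##################........ooo##########....................###
272 #####################....ooooooooo#######.................#######
274 .#####################..ooooooooooo######.............##....#....
276 .#######################.ooooooooooo#####.........#####...
[... 987 characters left out ...]

306 ...............bbbbbbbb..ooooooooooOOOOOOOOOOO...................
308 .........bbbbbbbbbbbbbbb...ooooooooOOOOOOOOOO....................
310 ......bbbbbbbbbbbbbbbbbbbbb....ooooOOOOOOO.......................
312 ....bbbbbbbbbbbbbbbbbbbbbbbbbbb..................................
314 ..bbbbbbbbbbbbbbbbbbbbbbbbbbbbbbbbbbbbb..........................
316 .bbbbbbbbbbbbbbbbbbbbbbbbbbbbbbbbbbbbbbbb........................
318 bbbbbbbbbbbbbbbbbbbbbbbbbbbbbbbbbbbbbbbbbb.......................
320 bbbbbbbbbbbbbbbbbbbbbbbbbbbbbbbbbbbbbbbbbbb......................
322 bbbbbbbbbbbbbbbbbbbbbbbbbbbbbbbbbbbbbbbbbbbb.....................
324 bbbbbbbbbbbbbbbbbbbbbbbbbbbbbbbbbbbbbbbbbbbbb....................
```

>>> {"name": "send_rows", "arguments": {
  "targets": [
    [0.5,0,0,-0.02,0],
    [0.5,0,0,-0.03,0],
    [0.5,0,0,-0.03,0],
    [0.5,0,0,-0.02,0],
    [0.5,0,0,0,0]
  ],
  "grip_force": 5
}}

```text
time: 12.7
tool_pos: [0.474, 0.311, 0.05]
tool_rot: [-3.137, 0.004, 1.438]
contact_force: [0.1, 0.5, -1.3]
opening: 0.0719
grip_force: 5.0
```

>>> {"name": "send_rows", "arguments": {
  "targets": [
    [0.5,0,0,-0.008,0],
    [0.5,0,0,-0.006,0],
    [0.5,0,0,-0.006,0],
    [0.5,0,0,-0.004,0],
    [0.5,0,0,0,0]
  ]
}}

```text
time: 13.2
tool_pos: [0.4759, 0.3122, 0.0285]
tool_rot: [-3.141, 0.0, 1.438]
contact_force: [-0.3, -0.4, -0.5]
opening: 0.072
grip_force: 5.0
```

```bash
python3 -c "
from h import *
cupz('x',.0,.12);asc('x',u0=380,v1=350)"
```

```text
13.2 [0.47590727 0.3121647  0.02850226] [-0.3 -0.4 -0.5] 0.0720433442247379
0.025 49 [[0.442, 0.292], [0.453, 0.311], [0.498, 0.338]]
0.038 54 [[0.44, 0.295], [0.483, 0.332], [0.5, 0.345]]
0.05 68 [[0.441, 0.281], [0.475, 0.332], [0.501, 0.344]]
0.062 76 [[0.442, 0.277], [0.472, 0.324], [0.502, 0.343]]
0.075 70 [[0.457, 0.272], [0.474, 0.328], [0.502, 0.342]]
0.088 52 [[0.455, 0.271], [0.479, 0.334], [0.5, 0.341]]
0.1 37 [[0.452, 0.331], [0.477, 0.338], [0.496, 0.341]]
260 ...............................##..............##.....................
262 .............................#####....................................
264 .............................######....................###............
266 ............................########.......................#..#....##.
268 ............................###########......................#######..
270 ............................##############.....................#####..
272 ..........................##.##########....#...............#####..####
274 ..........................##..#######.........#.#.....#########...####
276 ......................
[... 2048 characters left out ...]
bbbbb....................
332 .....bbbbbbbbbbbbbbbbbbb.....ooooO.....bbbbbbbbbbb....................
334 ......bbbbbbbbbbbbbbbbbbbbbbb......bbbbbbbbbbbbbbb....................
336 .......bbbbbbbbbbbbbbbbbbbbbbbbbbbbbbbbbbbbbbbbbb.....................
338 .........bbbbbbbbbbbbbbbbbbbbbbbbbbbbbbbbbbbbbbb......................
340 ..........bbbbbbbbbbbbbbbbbbbbbbbbbbbbbbbbbbbbb.......................
342 ............bbbbbbbbbbbbbbbbbbbbbbbbbbbbbbbbb.........................
344 ...............bbbbbbbbbbbbbbbbbbbbbbbbbbbb...........................
346 ...................bbbbbbbbbbbbbbbbbbbbb..............................
348 ...........................bbbbbb.....................................
```

>>> {"name": "send_rows", "arguments": {
  "targets": [
    [0.5,0,0.001,-0.004,0],
    [0.5,0,0,-0.004,0],
    [0.5,0,0,0,0],
    [0.5,0,0,0,0]
  ]
}}

```text
time: 13.65
tool_pos: [0.476, 0.3133, 0.0207]
tool_rot: [-3.141, 0.0, 1.438]
contact_force: [0.7, 0.6, -1.5]
opening: 0.0719
grip_force: 5.0
```

```bash
python3 -c "
from h import *
cupz('y',.0,.12)"
```

```text
13.65 [0.47603749 0.31325121 0.02067973] [ 0.7  0.6 -1.5] 0.07187772829934755
0.012 29 [[0.442, 0.304], [0.452, 0.311], [0.468, 0.319]]
0.025 50 [[0.441, 0.294], [0.479, 0.325], [0.499, 0.346]]
0.038 61 [[0.441, 0.282], [0.479, 0.33], [0.501, 0.346]]
0.05 68 [[0.443, 0.278], [0.471, 0.326], [0.501, 0.345]]
0.062 66 [[0.454, 0.276], [0.475, 0.332], [0.501, 0.344]]
0.075 70 [[0.46, 0.271], [0.476, 0.331], [0.5, 0.342]]
0.088 48 [[0.453, 0.323], [0.481, 0.339], [0.496, 0.342]]
```

>>> {"name": "send_rows", "arguments": {
  "targets": [
    [0.5,0,0,-0.004,0],
    [0.5,0,0,-0.003,0],
    [0.5,0,0,0,0],
    [0.5,0,0,0,0]
  ]
}}

```text
time: 14.1
tool_pos: [0.4767, 0.3138, 0.0144]
tool_rot: [3.14, -0.001, 1.438]
contact_force: [0.1, 1.6, 4.0]
opening: 0.0721
grip_force: 5.0
```

```bash
python3 -c "
from h import *
cupz('z',.0,.12)"
```

```text
14.1 [0.47670276 0.31378021 0.01437088] [0.1 1.6 4. ] 0.07205895416498988
0.012 46 [[0.442, 0.293], [0.455, 0.313], [0.484, 0.326]]
0.025 44 [[0.442, 0.299], [0.486, 0.334], [0.5, 0.346]]
0.038 63 [[0.442, 0.283], [0.478, 0.328], [0.503, 0.346]]
0.05 67 [[0.443, 0.28], [0.473, 0.33], [0.503, 0.346]]
0.062 63 [[0.446, 0.277], [0.476, 0.331], [0.502, 0.345]]
0.075 61 [[0.458, 0.273], [0.478, 0.33], [0.5, 0.344]]
0.088 40 [[0.454, 0.334], [0.48, 0.341], [0.498, 0.344]]
```

>>> {"name": "send_rows", "arguments": {
  "targets": [
    [0.5,0,0,-0.002,0],
    [0.5,0,0,-0.002,0],
    [0.5,0,0,0,0]
  ],
  "grip_force": 3
}}

```text
time: 14.45
tool_pos: [0.4759, 0.3131, 0.0094]
tool_rot: [-3.141, 0.0, 1.438]
contact_force: [-0.1, 1.4, 2.4]
opening: 0.0721
grip_force: 3.0
```

```bash
python3 -c "
from h import *
cupz('z1',.0,.12)"
```

```text
14.45 [0.47587313 0.31313132 0.00944391] [-0.1  1.4  2.4] 0.07213024380529762
0.012 49 [[0.442, 0.295], [0.455, 0.314], [0.495, 0.332]]
0.025 43 [[0.441, 0.297], [0.485, 0.333], [0.501, 0.347]]
0.038 67 [[0.442, 0.283], [0.477, 0.33], [0.5, 0.347]]
0.05 65 [[0.443, 0.28], [0.473, 0.326], [0.503, 0.346]]
0.062 59 [[0.461, 0.277], [0.478, 0.332], [0.502, 0.346]]
0.075 57 [[0.464, 0.273], [0.48, 0.334], [0.5, 0.346]]
0.088 39 [[0.457, 0.334], [0.48, 0.342], [0.499, 0.345]]
```

>>> {"name": "send_rows", "arguments": {
  "targets": [
    [0.85,0,0,0,0],
    [0.9,0,0,0,0],
    [1,0,0,0,0],
    [1,0,0,0,0],
    [1,0,0,0,0]
  ]
}}

```text
time: 15.0
tool_pos: [0.4761, 0.3132, 0.0098]
tool_rot: [3.142, 0.0, 1.438]
contact_force: [-0.2, 0.4, -0.2]
opening: 0.0917
grip_force: 0.0
```

```bash
python3 -c "
from h import *
cupz('z2',.0,.12)"
```

```text
15.0 [0.47612925 0.31323801 0.00976495] [-0.2  0.4 -0.2] 0.09166867405540459
0.0 12 [[0.445, 0.293], [0.461, 0.309], [0.47, 0.326]]
0.012 104 [[0.442, 0.293], [0.454, 0.317], [0.496, 0.334]]
0.025 54 [[0.44, 0.299], [0.477, 0.329], [0.5, 0.349]]
0.038 59 [[0.44, 0.288], [0.48, 0.332], [0.501, 0.349]]
0.05 65 [[0.44, 0.286], [0.473, 0.33], [0.502, 0.351]]
0.062 59 [[0.439, 0.286], [0.481, 0.335], [0.502, 0.352]]
0.075 84 [[0.44, 0.284], [0.483, 0.339], [0.503, 0.354]]
0.088 19 [[0.438, 0.284], [0.479, 0.338], [0.503, 0.353]]
```

>>> {"name": "send_rows", "arguments": {
  "targets": [
    [1,0,0,0.02,0],
    [1,0,0,0.03,0],
    [1,0,0,0.05,0],
    [1,0,0,0.05,0],
    [1,0,0,0.04,0]
  ]
}}

```text
time: 15.55
tool_pos: [0.4765, 0.3135, 0.203]
tool_rot: [3.139, -0.001, 1.438]
contact_force: [0.1, 0.0, -0.4]
opening: 0.0919
grip_force: 0.0
```

>>> {"name": "send_rows", "arguments": {
  "targets": [
    [1,0,-0.045,0,0.14],
    [1,0,-0.045,0,0.14],
    [1,0,-0.045,0,0.14],
    [1,0,-0.045,0,0.14],
    [1,0,-0.045,0,0.14]
  ]
}}

```text
time: 16.05
tool_pos: [0.4761, 0.0921, 0.2001]
tool_rot: [3.141, 0.0, 2.127]
contact_force: [0.7, -0.1, -0.4]
opening: 0.0919
grip_force: 0.0
```

>>> {"name": "send_rows", "arguments": {
  "targets": [
    [1,0,-0.045,0,0.14],
    [1,0,-0.045,0,0.14],
    [1,0,-0.045,0,0.14],
    [1,0,-0.045,0,0.14],
    [1,0,-0.045,0,0.14]
  ]
}}

```text
time: 16.55
tool_pos: [0.4766, -0.1209, 0.2001]
tool_rot: [3.141, 0.001, 2.789]
contact_force: [0.9, 0.2, -0.4]
opening: 0.0923
grip_force: 0.0
```

```bash
python3 -c "
from h import *
cupz('A',.0,.12); asc('A',380,450,290,350); snap('top','A')
s,d=load('scene','A'); hs=cv2.cvtColor(s,cv2.COLOR_RGB2HSV)
m=((abs(hs[...,0].astype(int)-93)<12)&(hs[...,1]>50)&(hs[...,2]>60))
for v in range(208,256): print(''.join('#' if m[v,u] else '.' for u in range(295,350)))
cyan('A')
"
```

```text
16.55 [ 0.47662005 -0.12086724  0.20007282] [ 0.9  0.2 -0.4] 0.09225668750254044
0.0 12 [[0.442, 0.291], [0.46, 0.307], [0.471, 0.321]]
0.012 146 [[0.442, 0.291], [0.454, 0.313], [0.493, 0.334]]
0.025 102 [[0.44, 0.29], [0.456, 0.312], [0.5, 0.347]]
0.038 114 [[0.438, 0.288], [0.458, 0.314], [0.501, 0.349]]
0.05 118 [[0.437, 0.287], [0.454, 0.314], [0.502, 0.351]]
0.062 118 [[0.436, 0.286], [0.457, 0.316], [0.503, 0.351]]
0.075 173 [[0.435, 0.285], [0.464, 0.313], [0.504, 0.352]]
0.088 31 [[0.444, 0.286], [0.486, 0.342], [0.505, 0.355]]
290 .........................................................ooooooooooooo
292 ..........................................................oooooooooooo
294 ............................................................oooooooooo
296 ...............................................................ooooooo
298 ..................................................................oooo
300 ..............................OOOOOO..................................
302 .........................OOOOOOOOOOOOOOOOO............................
304 .......................OOOOO
[... 4122 characters left out ...]
..................................
.......................................................
.......................................................
.......................................................
.......................................................
scene 14 (np.float64(321.0), np.float64(227.0)) washer -0.149 0.069 0.033
scene 62 (np.float64(313.0), np.float64(232.0)) washer -0.122 0.076 0.034
scene 6 (np.float64(318.0), np.float64(227.0)) washer -0.142 0.063 0.03
scene 12 (np.float64(319.0), np.float64(239.0)) washer -0.129 0.101 0.028
scene 16 (np.float64(332.0), np.float64(241.0)) washer -0.157 0.124 0.032
scene 15 (np.float64(320.0), np.float64(247.0)) washer -0.118 0.129 0.034
```

```bash
python3 -c "
from h import *
s,d=load('scene','A'); print(s[316:325:2,402:412].tolist())
t,dd=load('top','A'); print('top cup'); hs=cv2.cvtColor(t,cv2.COLOR_RGB2HSV); print(t[258:270:2,216:230:2].tolist())
print('tray', s[226:250:2,308:336:3].tolist()[4:7])
cyan('A','top')
for v in range(232,266): print(''.join('#' if (int(t[v,u,2])-int(t[v,u,0])>25) else '.' for u in range(292,340)))
"
```

```text
[[[191, 93, 13], [189, 90, 10], [204, 101, 19], [218, 111, 24], [223, 114, 18], [226, 118, 26], [228, 119, 27], [228, 118, 27], [219, 113, 29], [174, 89, 22]], [[223, 114, 25], [234, 124, 24], [242, 131, 30], [243, 135, 29], [244, 137, 32], [245, 137, 33], [244, 135, 31], [243, 135, 33], [233, 124, 30], [189, 98, 25]], [[200, 100, 20], [235, 125, 25], [243, 134, 26], [245, 136, 31], [245, 136, 32], [244, 137, 30], [244, 136, 32], [237, 128, 31], [216, 113, 31], [180, 94, 26]], [[128, 62, 12], [173, 86, 17], [219, 111, 24], [237, 128, 28], [243, 132, 31], [242, 132, 26], [235, 126, 33], [212, 110, 29], [179, 92, 25], [170, 91, 28]], [[104, 52, 11], [110, 56, 12], [125, 61, 7], [160, 78, 11], [203, 103, 23], [218, 111, 22], [207, 105, 24], [191, 99, 28], [179, 93, 25], [174, 91, 25]]]
top cup
[[[88, 47, 33], [85, 44, 29], [92, 49, 34], [93, 46, 28], [113, 59, 38], [123, 68, 53], [80, 56, 72]], [[87, 47, 31], [103, 55, 37], [113, 60, 38], [112, 59, 34], [136, 70, 41], [162, 83, 46], [133, 73, 56]], [[99, 53, 34], [115, 61, 37], [115, 57, 35], [119, 61, 37], [166, 83, 46], [198, 105, 56]
[... 2042 characters left out ...]
..............
................................................
................................................
...............#................................
..............####..............................
..............####..............................
..............###...............................
................................................
................................................
................................................
................................................
................................................
................................................
................................................
................................................
```

>>> {"name": "send_rows", "arguments": {
  "targets": [
    [0.4,0.008,-0.04,0,0.14],
    [0.4,0.008,-0.04,0,0.08],
    [0.4,0.006,-0.0134,0,0],
    [0.4,0,0,0,0],
    [0.4,0,0,0,0]
  ],
  "grip_force": 25
}}

```text
time: 17.15
tool_pos: [0.4987, -0.2113, 0.1996]
tool_rot: [3.14, -0.001, 3.002]
contact_force: [0.5, -0.1, 0.0]
opening: 0.0563
grip_force: 0.0
```

>>> {"name": "send_rows", "arguments": {
  "targets": [
    [0.4,0,0,-0.03,0],
    [0.4,0,0,-0.03,0],
    [0.4,0,0,-0.02,0],
    [0.4,0,0,-0.01,0],
    [0.4,0,0,0,0]
  ]
}}

```text
time: 17.65
tool_pos: [0.4983, -0.211, 0.1091]
tool_rot: [3.14, -0.002, 3.004]
contact_force: [-0.7, -0.2, 0.4]
opening: 0.0366
grip_force: 0.0
```

```bash
python3 -c "
from h import *
snap('scene','B'); o=observe(); print(o['tool_pos'],o['tool_rot'],o['opening'])
a=np.radians(82.4); e=np.array([np.cos(a),np.sin(a),0])
s,d=load('scene','B'); P=[]
for v in range(120,220):
    for u in range(230,350):
        w=atd('scene',u,v,d[v,u])
        if abs(w[0]-.499)<.05 and abs(w[1]+.214)<.07 and w[2]>.084: P.append(np.r_[w,u,v])
P=np.array(P)
for z in np.arange(.085,.2,.01):
    q=P[abs(P[:,2]-z)<.005]
    if len(q)>2: print(z.round(3),len(q),np.percentile(q[:,:2],[3,50,97],axis=0).round(3).tolist())
"
```

```text
[ 0.49904897 -0.21166995  0.11022614] [ 3.14131393e+00 -1.25430272e-04  3.00374903e+00] 0.0364735591568611
0.085 273 [[0.454, -0.276], [0.516, -0.196], [0.546, -0.149]]
0.095 111 [[0.476, -0.219], [0.5, -0.203], [0.522, -0.189]]
0.105 41 [[0.476, -0.214], [0.5, -0.209], [0.519, -0.206]]
0.115 29 [[0.479, -0.216], [0.504, -0.209], [0.521, -0.204]]
0.125 29 [[0.499, -0.221], [0.513, -0.213], [0.52, -0.206]]
0.195 10 [[0.485, -0.245], [0.497, -0.235], [0.504, -0.23]]
```

```bash
python3 -c "
from h import *
print(proj('scene',[.499,-.19,.11]),proj('scene',[.499,-.19,.15]),proj('scene',[.499,-.19,.2]))
s,d=load('scene','B'); P=[]
for v in range(80,220):
    for u in range(200,360):
        w=atd('scene',u,v,d[v,u])
        if abs(w[0]-.499)<.12 and abs(w[1]+.214)<.13 and w[2]>.128: P.append(np.r_[w,u,v])
P=np.array(P)
for z in np.arange(.13,.26,.01):
    q=P[abs(P[:,2]-z)<.005]
    if len(q)>2: print(z.round(3),len(q),np.percentile(q,[3,50,97],axis=0).round(3).tolist())
for v in range(120,190,3): print(v,' '.join('%3d'%(1000*atd('scene',u,v,d[v,u])[2]) for u in range(262,320,3)))
"
```

```text
(np.float64(293.8239034564278), np.float64(175.26771770576624)) (np.float64(293.1172969554748), np.float64(165.50134327291497)) (np.float64(292.18403074407587), np.float64(152.60206653961984))
0.13 9 [[0.504, -0.22, 0.128, 282.24, 165.24], [0.512, -0.216, 0.129, 286.0, 167.0], [0.52, -0.208, 0.131, 287.0, 168.76]]
0.19 5 [[0.488, -0.245, 0.192, 281.0, 142.12], [0.503, -0.237, 0.194, 282.0, 143.0], [0.504, -0.235, 0.195, 287.28, 144.88]]
0.2 7 [[0.484, -0.239, 0.196, 282.72, 141.18], [0.491, -0.231, 0.198, 287.0, 142.0], [0.5, -0.229, 0.203, 289.0, 143.0]]
0.21 12 [[0.489, -0.298, 0.212, 265.33, 126.33], [0.518, -0.131, 0.214, 294.0, 165.0], [0.532, -0.124, 0.215, 308.35, 168.0]]
0.22 104 [[0.476, -0.295, 0.216, 265.09, 125.09], [0.517, -0.129, 0.221, 294.5, 162.0], [0.543, -0.12, 0.225, 313.0, 168.0]]
0.23 158 [[0.479, -0.295, 0.225, 266.0, 123.0], [0.521, -0.204, 0.23, 280.0, 144.0], [0.542, -0.121, 0.235, 311.29, 165.0]]
0.24 243 [[0.473, -0.287, 0.235, 268.26, 122.78], [0.514, -0.176, 0.238, 291.0, 146.0], [0.543, -0.116, 0.244, 312.0, 163.0]]
0.25 235 [[0.478, -0.291, 0.246, 265.
[... 1408 characters left out ...]
216  81  83  82  84  81  81
168  79  80  84  79  81  80  82 127 126 220 211 118 112  82  81  79  81  81  85  83
171  85  81  79  80  83  80  84 117 120 116 107 103  96  85  85  84  82  79  80  80
174  81  80  82  81  86  84  86 105 105  99  96  96  96  85  82  77  83  82  84  85
177  79  79  81  84  83  78  85  96  94  95  94  96  91  89  79  77  83  85  81  81
180  78  84  82  79  85  82 1147  84  88  94  94  91  85  81  82  84  82  83  80  81
183  94  86  86  85  87  80  83  79  86  86  88  85  83  83  82  84  80  82  84  80
186  98  85  82  84  80  82  85  82  82  82  87  83  83  83  79  83  85  82  84  85
189  96  92  82  83  79  77  79  79  78  81  84  83  82  78  83  79  80  83  81  82
```

>>> {"name": "send_rows", "arguments": {
  "targets": [
    [0.4,0,-0.002,-0.008,0.005],
    [0.4,0,0,0,0],
    [0,0,0,0,0],
    [0,0,0,0,0],
    [0,0,0,0,0]
  ],
  "grip_force": 15
}}

```text
time: 18.2
tool_pos: [0.4991, -0.2147, 0.1022]
tool_rot: [-3.141, 0.001, 3.008]
contact_force: [0.1, -0.2, -0.4]
opening: 0.0171
grip_force: 0.0
```

>>> {"name": "send_rows", "arguments": {
  "targets": [
    [0,0,0,0,0],
    [0,0,0,0,0]
  ]
}}

```text
time: 18.4
tool_pos: [0.499, -0.2146, 0.1019]
tool_rot: [3.142, 0.0, 3.008]
contact_force: [0.8, -0.9, -0.5]
opening: 0.0022
grip_force: 0.0
```

>>> {"name": "send_rows", "arguments": {
  "targets": [
    [0.4,0,0,0,0],
    [0.4,0,0,0,0],
    [0.4,0,0,0,0],
    [0.4,0,0,-0.015,0],
    [0.4,0,0,-0.01,0]
  ]
}}

```text
time: 18.9
tool_pos: [0.4988, -0.2145, 0.0763]
tool_rot: [3.141, -0.0, 3.008]
contact_force: [-0.2, 0.5, -0.1]
opening: 0.0352
grip_force: 0.0
```

>>> {"name": "send_rows", "arguments": {
  "targets": [
    [0.4,0,0,-0.005,0],
    [0.4,0,0,-0.005,0],
    [0.4,0,0,-0.003,0],
    [0.4,0,0,0,0]
  ]
}}

```text
time: 19.3
tool_pos: [0.4988, -0.2145, 0.0636]
tool_rot: [3.141, -0.0, 3.008]
contact_force: [-0.5, 0.7, 0.3]
opening: 0.0366
grip_force: 0.0
```

>>> {"name": "send_rows", "arguments": {
  "targets": [
    [0,0,0,0,0],
    [0,0,0,0,0],
    [0,0,0,0,0],
    [0,0,0,0,0]
  ]
}}

```text
time: 19.7
tool_pos: [0.4991, -0.2145, 0.0642]
tool_rot: [3.141, 0.001, 3.008]
contact_force: [0.1, 1.8, 1.0]
opening: 0.0141
grip_force: 15.0
```

>>> {"name": "send_rows", "arguments": {
  "targets": [
    [0,0,0,0,-0.14],
    [0,0,0,0,-0.14],
    [0,0,0,0,-0.14],
    [0,0,0,0,-0.14],
    [0,0,0,0,-0.14]
  ]
}}

```text
time: 20.2
tool_pos: [0.4991, -0.2146, 0.0641]
tool_rot: [3.141, 0.0, 2.302]
contact_force: [0.2, 1.7, 1.6]
opening: 0.0139
grip_force: 15.0
```

>>> {"name": "send_rows", "arguments": {
  "targets": [
    [0,0,0,0,-0.14],
    [0,0,0,0,-0.14],
    [0,0,0,0,-0.14],
    [0,0,0,0,-0.08],
    [0,0,0,0,0]
  ]
}}

```text
time: 20.7
tool_pos: [0.499, -0.2146, 0.0641]
tool_rot: [3.141, 0.0, 1.807]
contact_force: [-0.3, 0.1, 2.1]
opening: 0.0139
grip_force: 15.0
```

>>> {"name": "send_rows", "arguments": {
  "targets": [
    [0,0,0,0,0],
    [0,0,0,0,0]
  ]
}}

```text
time: 20.9
tool_pos: [0.4991, -0.2146, 0.0641]
tool_rot: [3.141, 0.0, 1.81]
contact_force: [-0.4, 0.9, 3.9]
opening: 0.0135
grip_force: 15.0
```

Turned by -1.198. Next: release, rise and step aside, then check.

>>> {"name": "send_rows", "arguments": {
  "targets": [
    [0.5,0,0,0,0],
    [0.5,0,0,0,0],
    [0.5,0,0,0,0],
    [0.5,0,0,0.02,0],
    [0.5,0,0,0.03,0]
  ]
}}

```text
time: 21.4
tool_pos: [0.4976, -0.2139, 0.1127]
tool_rot: [-3.138, -0.003, 1.808]
contact_force: [-0.0, 0.7, 0.3]
opening: 0.045
grip_force: 0.0
```

>>> {"name": "send_rows", "arguments": {
  "targets": [
    [0.5,0,0,0.05,0],
    [0.5,0,0,0.05,0],
    [0.5,-0.03,0.03,0.03,0],
    [0.5,-0.03,0.05,0,0],
    [0.5,-0.02,0.05,0,0]
  ]
}}

```text
time: 21.9
tool_pos: [0.4247, -0.0959, 0.2435]
tool_rot: [3.14, 0.001, 1.806]
contact_force: [0.5, 0.1, 0.7]
opening: 0.0462
grip_force: 0.0
```

>>> {"name": "send_rows", "arguments": {
  "targets": [
    [0.5,0,0.05,0,0],
    [0.5,0,0.05,0,0],
    [0.5,0,0.05,0,0],
    [0.5,0,0,0,0],
    [0.5,0,0,0,0]
  ]
}}

```text
time: 22.4
tool_pos: [0.4256, 0.0545, 0.2427]
tool_rot: [3.142, 0.001, 1.812]
contact_force: [0.1, -0.6, 0.3]
opening: 0.046
grip_force: 0.0
```

```bash
python3 -c "
from h import *
s,d=snap('scene','C'); t,dt=snap('top','C')
hs=cv2.cvtColor(s,cv2.COLOR_RGB2HSV)
for v in range(160,194): print(v,''.join({1:'#',2:'g',3:'y',4:'b',5:'r',0:'.',6:'W'}[1 if hs[v,u,2]<75 else (2 if 40<hs[v,u,0]<85 and hs[v,u,1]>90 else 3 if 18<hs[v,u,0]<35 and hs[v,u,1]>120 else 4 if 100<hs[v,u,0]<130 and hs[v,u,1]>120 else 5 if (hs[v,u,0]<8 or hs[v,u,0]>170) and hs[v,u,1]>120 else 0)] for u in range(265,312)))
cyan('C'); cyan('C','top'); cupz('C2',.0,.12)
"
```

```text
160 ...............................................
161 ...............................................
162 ...............................................
163 ...............................................
164 ...................##..........................
165 ...................###.........................
166 ...................#####..#....................
167 ..............ggg..##########..................
168 .............ggggg.###########.................
169 ..............gggg.#############...............
170 ..................###############..............
171 ..................################.............
172 .................##################............
173 .........yyyy....##################............
174 .........yyyy....##################............
175 .........yyyy....##################............
176 .................##################............
177 .................##################............
178 .................#################.............
179 ..................###############..............
180 ..................##############...............
181 ....
[... 1157 characters left out ...]
sher -0.121 0.124 0.035
top 40 (np.float64(321.0), np.float64(248.0)) washer -0.122 0.076 0.034
top 8 (np.float64(322.0), np.float64(256.0)) washer -0.15 0.068 0.036
22.5 [0.42583717 0.05272917 0.24262764] [-0.2  0.3  0.7] 0.04592638927000397
0.0 6 [[0.444, 0.299], [0.452, 0.311], [0.467, 0.319]]
0.012 153 [[0.441, 0.29], [0.454, 0.312], [0.491, 0.335]]
0.025 99 [[0.44, 0.29], [0.457, 0.316], [0.5, 0.348]]
0.038 107 [[0.439, 0.288], [0.457, 0.314], [0.501, 0.349]]
0.05 115 [[0.438, 0.287], [0.456, 0.314], [0.502, 0.35]]
0.062 127 [[0.437, 0.286], [0.46, 0.314], [0.503, 0.351]]
0.075 167 [[0.435, 0.285], [0.462, 0.316], [0.505, 0.353]]
0.088 33 [[0.437, 0.284], [0.479, 0.319], [0.505, 0.354]]
```

```bash
python3 -c "
from h import *
P=[]
s,d=load('scene','C')
for v in range(155,190):
    for u in range(270,310):
        w=atd('scene',u,v,d[v,u])
        if .112<w[2]<.135 and np.hypot(w[0]-.4988,w[1]+.2143)<.04: P.append(w)
P=np.array(P); q=P[:,:2]-P[:,:2].mean(0); e=np.linalg.svd(q)[2][0]; print(len(P),P.mean(0).round(3),'bar deg',np.degrees(np.arctan2(e[1],e[0]))%180,'expect',180-7.6-68.75)
t,_=load('top','C'); g=cv2.cvtColor(t,cv2.COLOR_RGB2GRAY)
for v in range(244,266): print(' '.join('%3d'%x for x in g[v,360:386]))
"
```

```text
103 [ 0.499 -0.212  0.123] bar deg 104.2388817914067 expect 103.65
163 142 120  92  68  66  83  96 112 121 125 119 119 130 142 157 163 153 146 144 151 160 165 169 166 165
148 129 108  82  67  62  72  90  97 107 103 102 103 112 122 132 136 125 115 116 125 134 139 141 140 140
119 112 104  93  83  78  82  88  88  89  87  87  85  93 101 107 110 106 106 103 107 114 118 120 119 118
100  98 101 100  92  82  81  80  73  70  67  67  67  77  79  90  98 101  98 100 103 108 109 109 112 107
 80  87 102 104  94  81  64  64  55  57  53  52  48  54  60  73  82  89 100 104 107 106 110 108 109 111
 72  81  92  93  83  71  62  53  46  47  45  42  40  45  48  55  65  80  93 104 106 109 106 102 104 108
 71  81  87  81  75  61  53  43  38  41  40  40  37  40  38  45  53  69  82  98 100  94  93  90  97 104
 81  86  84  77  63  51  44  36  41  36  37  38  39  39  35  41  51  58  74  89  91  86  77  74  84 102
 97  90  83  70  56  44  41  39  41  34  37  42  47  44  53  60  68  71  77  85  89  82  68  72  80  96
106  95  82  62  49  44  42  41  36  38  43  50  60  63  65  76  81  76  75  77  87  87  79  75  
[... 554 characters left out ...]
  39  39  38  37  38  36  37  37  41  44  58  71  92 100 110 112 109 113 111
113 107 100  84  72  56  50  43  40  39  38  39  40  39  43  46  54  67  80 100 106 113 113 113 111 111
110 108 107  94  82  71  61  48  48  41  46  42  39  41  52  57  69  79  99 105 109 110 113 112 111 114
108 109 107 106  94  84  69  63  57  54  50  51  48  53  60  70  81  93 104 111 111 113 113 112 110 116
108 109 107 110 105  96  86  79  71  70  67  69  67  70  79  83  97 107 109 110 113 112 113 111 112 113
107 107 112 108 111 103 100  94  91  86  86  85  85  90  96 102 103 107 111 107 113 106 113 109 110 108
109 109 111 109 109 108 108 107 103 102  99 100 100 103 103 107 110 108 108 109 110 108 112 108 111 109
```

The bar lies at 104°, where 103.7° was expected, with its white pointer towards the green dot. The tablets, cup and dial all check out, so I'm handing in.

```bash
python3 -c "
from cell import *
print(hand_in())"
```

```text
the job is handed in; nothing more can be done
None
```

The job is handed in, and the last camera check before that showed all six tablets in the tray, the empty cup upright on its coaster and the dial released at the green dot; the hand-in gave no pass or fail result.

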